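Load a tape roll on the sloping holder and start its wing nut

ROBOT

A 6-joint arm with a two-finger parallel gripper is mounted at the origin on a cart in front of the work surface, level with it; the furniture and walls round the work are solid. World frame = base frame: x ahead of the robot, y to its left, z up, the work surface at z = 0. Lengths are in mm, angles in degrees, forces in N, time in s.
With the tool pointing down it reaches from about 350 to 850 mm from the base axis. Payload 8.1 kg.
Tool frame: the origin (TCP) lies on the centre line of the jaws, within the pads' length; the fingertips stand 8 mm ahead of it and the grasp point (between the pads) lies 11 mm behind it; x points along the fingers, z is the direction in which the jaws open and shut, and the axes are right-handed (so a half turn about x gives the same grasp; the last joint's range is limited). The gripper opens to 85 mm and grips with 20 to 120 N. Pads are 22 mm wide; open, the fingers measure 114 mm over their backs; the gripper's body (76 mm by 85 mm) begins 54 mm behind the grasp point. The pads swing forward as they close: fully open they stand 13 mm farther back than shut.
Start: joints at [-79.492, 7.471, 85.268, -0, 87.261, -4.893], TCP at [159.365, -578.453, 239.292] pointing down, gripper open.
Joint ranges: [-169.43, 169.43], [-51.17, 129.36], [1.28, 143.12], [-76.62, 256.62], [0, 156.53], [-152.29, 152.29]. Speed limits (degrees/s): [136.94, 136.94, 159.86, 180, 180, 180].

INTERFACE

Orientations are given as [roll, pitch, yaw] about the fixed x, y, z axes, in that order (R = Rz(yaw) Ry(pitch) Rx(roll)).
In Python, from bench import r, vision, order gives the robot as it stands. The module is installed in compiled form; this text tells all that it offers.
- The arm moves only by the shell command python3 -m jog 'ROWS' [FORCE]. ROWS is JSON, a list of rows, each a list of 3 entries, a list of its own where there are three numbers: the shift along the world's x, y, z in m, then the turn, a rotation vector about the world's x, y, z in rad, then the opening, from -1 (shut) to 1 (fully open). A call has 1 to 5 rows; each row is the pose to reach, as a shift and turn from the pose commanded when the call began; what a row does not reach only later rows make up. A row lasts 1/12 s, in which the tool goes at most 41.7 mm and 7.16 degrees, less where a joint would pass 70% of its speed; a pose out of reach is approached as far as the arm can. A call with a gripper value outside its range is refused whole. The fingers move at their own pace and stop on an object; FORCE is the grip in N (left out, the last holds). Time passes only in rows, so rows that repeat a pose let the fingers close. It gives the time, the measured TCP pose, the force and the opening at its end, in the units of the state.
- r.sense(): the state, without advancing time (a new reading comes with each control period).
- vision.snapshot(name): name is "scene" or "top" or "wrist"; returns the picture (480x640x3 uint8, red, green, blue); there is no depth.
- vision.camera_model(name): a dict with "fov_y" (degrees; the focal length in pixels is half the picture's height over the tangent of half this angle, whatever the lens; pixels are square), "cx", "cy" (the principal point, pixels), "world_to_cam" (4x4, takes a point from world to camera coordinates). Camera axes: x right, y down, z forward; pixel columns grow to the right and rows downward; lengths in mm; the calibration is good to about 2 mm. A picture is of the moment at which its call begins: read the wrist's pose just before it. camera_model takes no time and is no camera call; for the wrist camera it gives the pose at the moment of the call.
- order.hand_in(): hands the job in, once; it reports no verdict.
The state is a dict: "time": time; "joint_pos": joint angles; "qd": joint speeds; "joint_efforts": joint torques, N m; "tool_pos": TCP position; "tcp_rot": TCP orientation; "ft_force": force on the tool from outside, world axes, zero at the start; "wrist_torque": the same for the moment, N m; "finger_gap": finger opening in mm.
Only numpy, scipy, OpenCV 4.12 (cv2) and the standard library are available. Lean on these libraries where they do the work, as an engineer would, in place of code of your own. Each camera call takes 0.05 s, during which the arm holds its last target.

TASK

Put the kraft-brown tape roll on the spindle of the sloping wooden holder, right down on its seat, and set the blue wing nut on the spindle's end with its wings in line with the two white marks so that it rests up on top of the thread. Then turn the nut backward (counterclockwise seen from its wing end) until it drops into the thread, then forward (clockwise) until it stops with its wings at the green marks, and let go. Leave the gold tin, the yellow ribbon spool and the wooden stamp where they are.

Things in the scene. Friction and masses are not known exactly. Their poses are not given: they have to be found in the camera images.
- spindle: Aluminium spindle, leaning 30 deg from vertical towards the robot. Origin: centre of the seat (disc 46 mm across) on which the roll comes to lie, 78 mm above the table. z: outward along the spindle; x: up the deck's slope, away from the robot; y: across, to the left. 30 mm across up to the thread; the nose (17 mm across) ends 54.5 mm above the seat.
- stand: Wooden tape holder fixed to the table, about 140 x 110 mm, turned up to 0.3 rad; carries the spindle on a deck sloping 30 deg, 14.5 mm below the seat. Origin on the table, straight below the spindle's seat; z up, x away from the robot.
- thread_top (a point): Point on the spindle's axis, 48.8 mm above the seat, level with the flat tops of the two thread ridges. A nut whose wing line lies -50 to +40 deg from the white marks (counterclockwise +) rests on them, its underside 42 mm above the seat. Red nibs 5 mm high stand in the way of turning forward there; do not force them.
- gap (a point): One of two opposite gaps between the ridges (floor, 12 mm off the axis, 37.8 mm above the seat). Gaps lie +70 deg (counterclockwise) from the white marks. With its wing line at about 60 to 84 deg the nut can sink 11 mm, to underside 31 mm above the seat; a wall stops it turning farther back. It sinks by its weight; a hand holding it must lower it.
- white_mark (a point): White mark on the deck, 43.5 mm from the axis on the upper side (a second one lies opposite): the angle 0, along the spindle's x, at which the nut is first set on.
- green_mark (a point): Green mark on the deck, 43.5 mm from the axis at -70 deg (a second one opposite). From the gap the groove runs forward (clockwise): level down to +42 deg, then sinking evenly 7 mm in 124 deg, 2 mm play upward, to a hard stop with the wings at -70 deg, the nut's underside 25 mm above the seat, 1 mm clear of the roll. No spring-back.
- kraft_roll: Kraft-brown roll of tape, a ring 60 mm across, 24 mm high, bore 36 mm, about 50 g, lying flat on the table. Origin: centre of its underside, z its axis.
- wing_nut: Blue wing nut, 60 g. Origin: centre of its open underside; z to the wings, x along them. Hub 47 mm across at the rim, 41 mm above it, 37 mm high; on it an upright blade along x, 10 mm thick, 37 to 64 mm above the origin, flat 20 mm either side of the axis, 66 mm long with beads. Two inner lugs under the wings, 6.5 mm above the origin; bore 33.6 mm, rim 39. Same after half a turn.
- gold_tin: Bystander: round gold-coloured tin, 64 mm across, 34 mm high, in front of the holder. Origin: centre of its underside.
- yellow_spool: Bystander: spool of yellow ribbon, white flanges 53 mm across, 22 mm high, behind on the left. Origin: centre of its underside.
- wood_stamp: Bystander: upright turned wooden hand stamp, 37 mm across, 68 mm high, behind on the right. Origin: centre of its underside.
- wing_tip (a point): Outer end of the nut's wing on its +x side, 33 mm from its axis, 52 mm above its underside.

How it is judged (in metres and radians):
On the way, in this order (a step that is already met when the one before it is completed fails the run):
1. the brown roll lies on the spindle's seat (distance between kraft_roll and spindle below 0.007 m), for 0.2 s.
2. the wing nut rests on top of the thread, wings within 20 degrees of the white marks, not yet dropped in (z of wing_nut in the frame of spindle between 0.0395 and 0.0455 m and x of wing_nut in the frame of spindle between -0.005 and 0.005 m and y of wing_nut in the frame of spindle between -0.005 and 0.005 m and angle between the z axis of wing_nut and the z axis of spindle, either way round below 0.2 rad and angle between the x axis of wing_nut and the x axis of spindle, either way round below 0.35 rad), for 0.2 s.
3. the nut is being turned backward on top of the thread: 25 to 55 degrees past the white marks (z of wing_nut in the frame of spindle between 0.038 and 0.047 m and ((x of wing_tip in the frame of spindle above 0.019 m and y of wing_tip in the frame of spindle above 0.0139 m) or (x of wing_tip in the frame of spindle below -0.019 m and y of wing_tip in the frame of spindle below -0.0139 m))).
4. turned backward, the nut has dropped into the thread start (z of wing_nut in the frame of spindle below 0.0345 m and angle between the z axis of wing_nut and the z axis of spindle, either way round below 0.2 rad and angle between the x axis of wing_nut and the x axis of spindle, either way round above 0.7 rad), for 0.05 s.
At the end, for the whole second after the job is handed in: The brown roll lies on the seat (origins within 7 mm), the nut is run home: its underside 22 to 27.8 mm above the seat, its axis within 0.15 rad of the spindle's, its wings at least 0.95 rad away from the white marks' line (1.22 rad at the stop, at the green marks), both at rest (distance between kraft_roll and spindle below 0.007 m and z of wing_nut in the frame of spindle between 0.022 and 0.0278 m and angle between the z axis of wing_nut and the z axis of spindle, either way round below 0.15 rad and angle between the x axis of wing_nut and the x axis of spindle, either way round above 0.95 rad and linear speed of each of wing_nut, kraft_roll below 0.02 m/s); the robot touches nothing.
It fails at once if the gold tin, the yellow ribbon spool or the wooden stamp is moved by more than 20 mm (distance of any of gold_tin, yellow_spool, wood_stamp from where it was at the start of the episode above 0.02 m).
It also fails if it takes over 58 s, if anything falls off the work surface, if the arm or the gripper's body presses on something with over 40 N, if the wrist force passes 120 N, or if a joint passes its speed limit or range.

## Working session

There is one attempt and no reset: what is moved stays moved. The work goes in short steps, Python scripts to look and compute and a shell command to move; the robot and the scene stay as the last step left them, time stands still between calls to the robot, and variables do not carry over. Pictures are saved under pics/ and viewed, and the job is handed in when it is done.

```bash
mkdir -p pics; ls; python3 - <<'E'
from bench import r,vision
import cv2,numpy as np
print(r.sense())
for n in["scene","top"]:
    m=vision.camera_model(n);print(n,m)
    cv2.imwrite(f"pics/{n}0.png",vision.snapshot(n)[:,:,::-1])
E
```

```text
pics
{'time': 0.0, 'joint_pos': array([-7.94916901e+01,  7.51743756e+00,  8.53315216e+01, -8.75519696e-04,
        8.72608674e+01, -4.89363829e+00]), 'qd': array([-0.07861669, -0.07591476, -0.00297367,  0.04299016, -0.02480819,
       -0.01744101]), 'joint_efforts': array([-2.27059209e-03, -5.69406939e+01, -5.00555992e+01, -4.34344520e-04,
        1.49579986e-02, -2.98262812e-06]), 'tool_pos': array([ 159.26291491, -577.90524045,  238.19864234]), 'tcp_rot': array([175.56254036,  89.89016991, 100.96453127]), 'ft_force': array([ 0.0786781 ,  0.61706343, -0.05512302]), 'wrist_torque': array([ 0.0757221 , -0.00992285, -0.00126285]), 'finger_gap': 85.31833776510724}
scene {'fov_y': 50.43268962760137, 'cx': 318.3808176904427, 'cy': 240.69188232963438, 'world_to_cam': array([[ 8.23328547e-01, -5.67408593e-01, -1.33263644e-02,
        -4.34373993e+02],
       [-2.63365214e-01, -3.61141927e-01, -8.94547524e-01,
         2.45782978e+02],
       [ 5.02761243e-01,  7.40016214e-01, -4.46774144e-01,
         9.52175380e+02],
       [ 0.00000000e+00,  0.00000000e+00,  0.00000000e+00,
         1.00000000e+00]])}
top {'fov_y': 43.33395613904021, 'cx': 321.1201230124008, 'cy': 244.02696121143546, 'world_to_cam': array([[ 1.12464328e-01, -9.93640725e-01,  5.46671430e-03,
        -4.24654928e+01],
       [-9.67720922e-01, -1.10776057e-01, -2.26373325e-01,
         5.64666639e+02],
       [ 2.25539336e-01,  2.01686702e-02, -9.74025273e-01,
         1.35509542e+03],
       [ 0.00000000e+00,  0.00000000e+00,  0.00000000e+00,
         1.00000000e+00]])}
```

View pics/scene0.png

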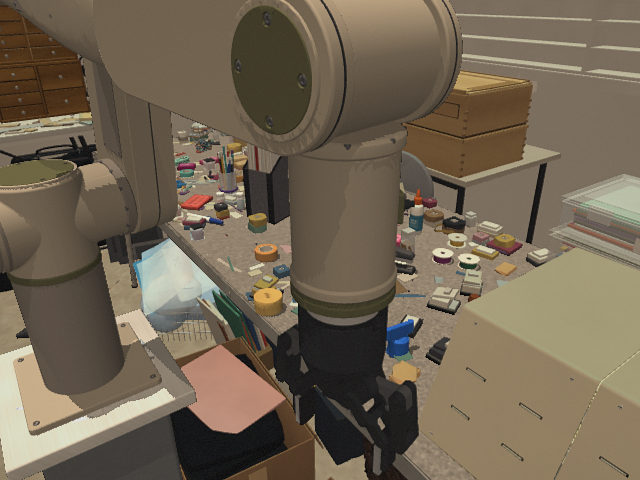

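View pics/top0.png

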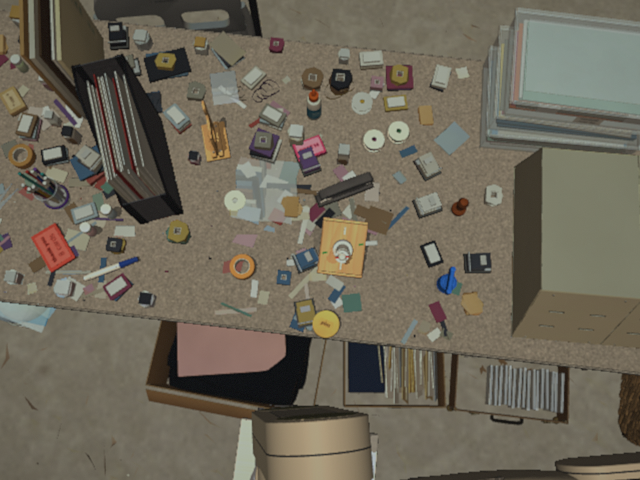

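The top view shows the holder at about (343,250), the brown roll at (242,266), the blue nut at (448,283) and the tin at (326,324). The stamp is at (460,206) and the spool probably at (234,201). I'll zoom in.

```bash
cat > h.py <<'E'
import numpy as np,cv2
from bench import r,vision
from scipy.spatial.transform import Rotation as R
def cam(n):
    m=vision.camera_model(n); f=240/np.tan(np.radians(m["fov_y"]/2)); return f,m["cx"],m["cy"],np.array(m["world_to_cam"])
def ray(c,u,v):
    f,cx,cy,T=c; d=T[:3,:3].T@np.array([(u-cx)/f,(v-cy)/f,1]); o=-T[:3,:3].T@T[:3,3]; return o,d
def onz(c,u,v,z):
    o,d=ray(c,u,v); return o+d*(z-o[2])/d[2]
def proj(c,p):
    f,cx,cy,T=c; q=T[:3,:3]@np.asarray(p,float)+T[:3,3]; return np.array([cx+f*q[0]/q[2],cy+f*q[1]/q[2]])
def snap(n,name,crop=None,s=1):
    c=cam(n); im=vision.snapshot(n)[:,:,::-1].copy(); cv2.imwrite(f"pics/{name}_raw.png",im)
    o=im
    if crop: x0,y0,x1,y1=crop; o=im[y0:y1,x0:x1]
    o=cv2.resize(o,None,fx=s,fy=s,interpolation=cv2.INTER_CUBIC); cv2.imwrite(f"pics/{name}.png",o); return im,c
def st():
    s=r.sense(); print("t %.2f"%s["time"],"tcp",s["tool_pos"].round(1),"rot",s["tcp_rot"].round(1),"F",s["ft_force"].round(1),"gap %.1f"%s["finger_gap"],"q",s["joint_pos"].round(0)); return s
E
python3 - <<'E'
import cv2
im=cv2.imread("pics/top0.png")
cv2.imwrite("pics/t0z.png",cv2.resize(im[185:345,210:480],None,fx=2.9,fy=2.9,interpolation=cv2.INTER_CUBIC))
E
```

```text
(no output)
```

View pics/t0z.png

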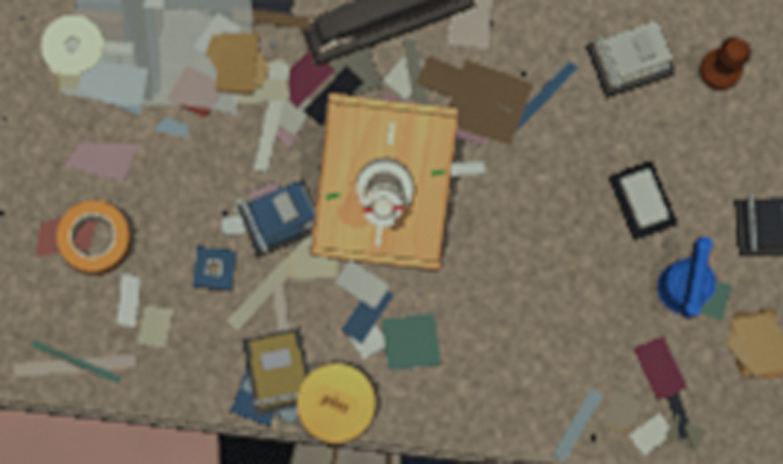

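```bash
python3 - <<'E'
from h import *
im=cv2.imread("pics/top0.png"); c=cam("top"); hsv=cv2.cvtColor(im,cv2.COLOR_BGR2HSV)
def blobs(mask,box,mn=4):
    x0,y0,x1,y1=box; m=np.zeros_like(mask); m[y0:y1,x0:x1]=mask[y0:y1,x0:x1]
    n,l,s,ce=cv2.connectedComponentsWithStats(m)
    return [(ce[i].round(2),s[i,:5]) for i in range(1,n) if s[i,4]>=mn]
print("green",blobs(cv2.inRange(hsv,(38,80,40),(85,255,255)),(318,218,368,280),2))
print("white",blobs(cv2.inRange(hsv,(0,0,160),(180,75,255)),(325,218,364,275),2))
print("roll",blobs(cv2.inRange(hsv,(8,150,100),(18,255,255)),(225,245,260,285),30))
print("blue",blobs(cv2.inRange(hsv,(100,150,60),(125,255,255)),(430,260,465,300),30))
print("stamp",blobs(cv2.inRange(hsv,(0,120,30),(14,255,255)),(445,190,475,220),10))
print("tin",blobs(cv2.inRange(hsv,(18,140,100),(30,255,255)),(305,305,345,345),30))
cv2.imwrite("pics/nutz.png",cv2.resize(im[260:305,425:475],None,fx=10,fy=10,interpolation=cv2.INTER_CUBIC))
cv2.imwrite("pics/stz.png",cv2.resize(im[212:284,312:374],None,fx=8,fy=8,interpolation=cv2.INTER_CUBIC))
E
```

```text
green [(array([360.5, 244. ]), array([359, 244,   4,   1,   4], dtype=int32)), (array([324.2, 252.2]), array([323, 252,   4,   2,   5], dtype=int32))]
white [(array([344.41, 230.65]), array([343, 227,   3,   8,  17], dtype=int32)), (array([341.13, 252.36]), array([333, 241,  19,  29, 199], dtype=int32))]
roll [(array([242.07, 266.77]), array([230, 255,  25,  24, 235], dtype=int32))]
blue [(array([446.99, 281.82]), array([437, 267,  19,  27, 309], dtype=int32))]
stamp [(array([459.64, 206.7 ]), array([452, 198,  16,  18, 201], dtype=int32))]
tin [(array([324.44, 327.42]), array([313, 318,  26,  20, 372], dtype=int32))]
```

View pics/nutz.png

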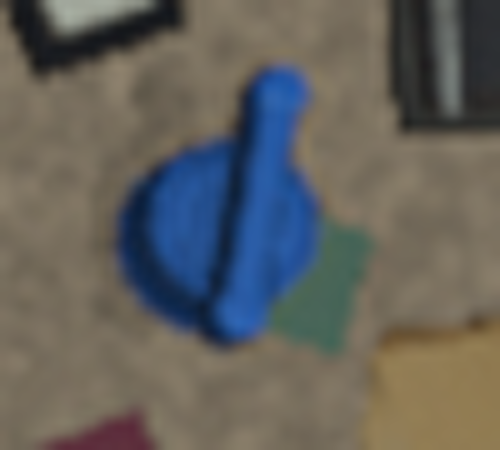

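View pics/stz.png

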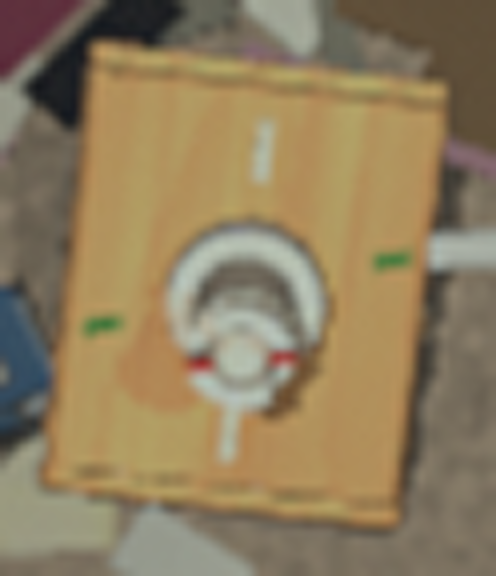

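```bash
python3 - <<'E'
from h import *
c=cam("top")
s30,c30=.5,np.cos(np.pi/6); zc=78-14.5*c30
W1=onz(c,344.4,230.6,zc+21.75);W2=onz(c,340.0,265.9,zc-21.75)
G1=onz(c,360.8,244.2,zc+7.44);G2=onz(c,324.4,252.2,zc-7.44)
print(W1,W2,G1,G2)
d=G1-G2; # stand-frame xy: dx=2*14.88*c30, dy=-2*40.88
yg=np.arctan2(d[1],d[0])-np.arctan2(-81.76,2*14.88*c30)
dw=W1-W2
print("yaw",np.degrees(yg),np.degrees(np.arctan2(dw[1],dw[0])),"len",np.hypot(*d[:2]),np.hypot(81.76,25.77),np.hypot(*dw[:2]),87*c30)
cg=(G1+G2)/2; print("deck c",cg,(W1+W2)/2)
for yaw in(yg,):
    n=np.array([-s30*np.cos(yaw),-s30*np.sin(yaw),c30])
    seat=np.array([*cg[:2],zc])+14.5*n
    print("seat",seat,"nose",seat+54.5*n, "proj nose",proj(c,seat+54.5*n))
    u1=W1-14.5*0
# roll
print("roll",onz(c,241.6,266.6,22))
a=onz(c,452.45,268.35,60);b=onz(c,448.15,291.35,60);print("nut",a,b,(a+b)/2,"len",np.hypot(*(a-b)[:2]),np.degrees(np.arctan2(*(a-b)[1::-1])))
print("nut hub(rim 47 outline)",onz(c,425+(220)/10,260+24,30))
print("tin",onz(c,326,324,34),"spool",onz(c,234,201,22),"stamp",onz(c,459.6,206.7,34))
st()
E
```

```text
[598.68177835 -28.9708174   87.19263165] [523.01667195 -28.27464172  43.69263165] [574.12809485 -70.70401558  72.88263165] [548.68150086  11.91076728  58.00263165]
yaw -0.3766125729272732 -0.5271492321810177 len 86.44496221956655 85.72508675994443 75.66830900709978 75.34421012924616
deck c [561.40479786 -29.39662415  65.44263165] [560.84922515 -28.62272956  65.44263165]
seat [554.15495448 -29.34896931  78.        ] nose [526.90554316 -29.16985282 125.19838451] proj nose [341.88943219 257.28516443]
roll [498.77773832 205.96801493  22.        ]
nut [ 543.86544282 -290.09757953   60.        ] [ 488.51467564 -283.62281779   60.        ] [ 516.19005923 -286.86019866   60.        ] len 55.7281792875894 -6.671961379730694
nut hub(rim 47 outline) [ 511.04751044 -285.73782754   30.        ]
tin [384.08774088 -10.52717541  34.        ] spool [659.45033372 247.89832587  22.        ] stamp [ 704.39914299 -303.04205146   34.        ]
t 0.10 tcp [ 159.3 -578.   238.3] rot [175.2  89.9 100.6] F [ 0.3 -1.1 -0.9] gap 85.4 q [-79.   8.  85.  -0.  87.  -5.]
```

```bash
python3 - <<'E'
from h import *
s=st()
M=R.from_euler("xyz",s["tcp_rot"],degrees=True).as_matrix();print(M.round(3))
M=R.from_euler("xyz",[175.1069,90,100],degrees=True).as_matrix();
E
```

```text
t 0.10 tcp [ 159.3 -578.   238.3] rot [175.2  89.9 100.6] F [ 0.3 -1.1 -0.9] gap 85.4 q [-79.   8.  85.  -0.  87.  -5.]
[[-0.     0.964  0.266]
 [ 0.002  0.266 -0.964]
 [-1.     0.    -0.002]]
```

```bash
python3 -m jog '[[[0.016,0.037,0],[0,0,-0.1],1],[[0.032,0.074,0],[0,0,-0.2],1],[[0.048,0.111,0],[0,0,-0.269],1],[[0.064,0.148,0],[0,0,-0.269],1],[[0.08,0.184,0],[0,0,-0.269],1]]' 40; python3 -m jog '[[[0.016,0.037,0],[0,0,0],1],[[0.032,0.074,0],[0,0,0],1],[[0.048,0.111,0],[0,0,0],1],[[0.064,0.148,0],[0,0,0],1],[[0.08,0.184,0],[0,0,0],1]]'; python3 -m jog '[[[0.016,0.037,0],[0,0,0],1],[[0.032,0.074,0],[0,0,0],1],[[0.048,0.111,0],[0,0,0],1],[[0.064,0.148,0],[0,0,0],1],[[0.08,0.184,0],[0,0,0],1]]'
```

```text
time: 0.52
tool_pos: [239.5, -392.4, 238.5]
tcp_rot: [-163.0, 89.9, 106.9]
ft_force: [1.2, -0.5, -0.1]
finger_gap: 85.2
time: 0.93
tool_pos: [319.4, -208.5, 239.0]
tcp_rot: [160.6, 90.0, 70.6]
ft_force: [1.6, -0.5, 0.1]
finger_gap: 85.3
time: 1.35
tool_pos: [399.5, -24.3, 239.2]
tcp_rot: [78.5, 90.0, -11.5]
ft_force: [-0.1, -0.4, 1.5]
finger_gap: 85.3
```

```bash
python3 -m jog '[[[0.017,0.037,0],[0,0,0],1],[[0.034,0.074,0],[0,0,0],1],[[0.051,0.111,0],[0,0,0],1],[[0.068,0.148,-0.005],[0,0,0],1],[[0.085,0.185,-0.02],[0,0,0],1]]'; python3 -m jog '[[[0.01,0.025,-0.02],[0,0,0],1],[[0.015,0.048,-0.04],[0,0,0],1],[[0.015,0.048,-0.04],[0,0,0],1]]'; python3 - <<'E'
from h import *
st(); im,c=snap("wrist","w1"); st(); print(proj(c,[499,206,12]), proj(c,[499,206,24]))
im,c=snap("top","t1",(180,180,420,360),3)
E
```

```text
time: 1.77
tool_pos: [485.3, 159.8, 221.6]
tcp_rot: [102.4, 89.8, 12.4]
ft_force: [0.9, 0.2, 0.7]
finger_gap: 85.7
time: 2.02
tool_pos: [496.2, 208.1, 174.3]
tcp_rot: [-84.1, 89.6, -174.0]
ft_force: [-0.0, 0.8, -0.5]
finger_gap: 85.4
t 2.02 tcp [496.2 208.1 174.3] rot [ -84.1   89.6 -174. ] F [-0.   0.8 -0.5] gap 85.4 q [ 17.   1.  99.   0.  80. 107.]
t 2.07 tcp [496.6 206.4 176.2] rot [ -75.7   89.6 -165.5] F [-0.2 -0.5 -0.6] gap 85.2 q [ 17.   0.  99.   0.  81. 107.]
[325.65941659 216.56668877] [325.75543338 220.70335507]
```

View pics/w1.png

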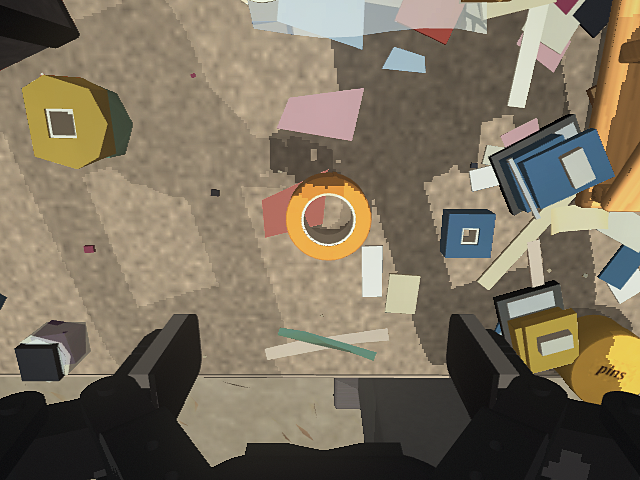

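The wrist view shows the roll's top ring centred at about (329,218), spanning x 287–371 and y 176–260.

```bash
python3 - <<'E'
from h import *
c=cam("wrist"); im=cv2.imread("pics/w1_raw.png"); hsv=cv2.cvtColor(im,cv2.COLOR_BGR2HSV)
m=cv2.inRange(hsv,(10,150,120),(20,255,255)); m2=np.zeros_like(m); m2[160:275,275:385]=m[160:275,275:385]
k=max(cv2.findContours(m2,0,2)[0],key=cv2.contourArea); print(cv2.minEnclosingCircle(k),cv2.fitEllipse(k))
wm=cv2.inRange(hsv,(0,0,190),(180,60,255)); w2=np.zeros_like(wm); w2[185:252,295:362]=wm[185:252,295:362]
k=max(cv2.findContours(w2,0,2)[0],key=cv2.contourArea); print("bore",cv2.minEnclosingCircle(k))
for p in [(329,218)]: print(onz(c,*p,24))
(x,y),rr=cv2.minEnclosingCircle(k); print("bore",onz(c,x,y,24))
st()
E
```

```text
((328.0, 218.0483856201172), 42.746185302734375) ((328.07421875, 219.30029296875), (79.58992004394531, 85.58522033691406), 84.91116333007812)
bore ((328.0789489746094, 219.57894897460938), 27.158004760742188)
[501.77207871 200.9403778   24.        ]
bore [500.62745579 201.57999431  24.        ]
t 2.12 tcp [497.4 205.4 178.1] rot [ -69.5   89.8 -159.4] F [ 0.1 -0.4  0.8] gap 85.3 q [ 17.   0.  99.  -0.  81. 107.]
```

```bash
python3 -m jog '[[[0.0,-0.001,-0.04],[0,0,0],1],[[0,-0.0015,-0.08],[0,0,0],1],[[0,-0.0015,-0.115],[0,0,0],1],[[0,-0.0015,-0.145],[0,0,0],1],[[0,-0.0015,-0.165],[0,0,0],1]]'; python3 -m jog '[[[0,0,-0.005],[0,0,0],1],[[0,0,-0.005],[0,0,0],1],[[0,0,-0.005],[0,0,0],0],[[0,0,-0.005],[0,0,0],-1],[[0,0,-0.005],[0,0,0],-1]]' 30; python3 -m jog '[[[0,0,0],[0,0,0],-1],[[0,0,0],[0,0,0],-1],[[0,0,0],[0,0,0],-1]]' 30
```

```text
time: 2.53
tool_pos: [497.6, 201.9, 12.8]
tcp_rot: [-63.3, 89.9, -153.4]
ft_force: [-0.5, 1.3, 0.4]
finger_gap: 85.4
time: 2.95
tool_pos: [500.9, 204.0, 12.7]
tcp_rot: [104.8, 89.7, 14.8]
ft_force: [-0.4, -1.1, 4.8]
finger_gap: 58.4
time: 3.2
tool_pos: [500.9, 204.1, 12.6]
tcp_rot: [103.1, 89.7, 13.1]
ft_force: [0.2, -2.5, 7.6]
finger_gap: 58.2
```

```bash
python3 -m jog '[[[0,0,0.03],[0,0,0],-1],[[0,0,0.07],[0,0,0],-1],[[0,0,0.11],[0,0,0],-1],[[0,0,0.15],[0,0,0],-1],[[0,-0.01,0.185],[0,0,0],-1]]'; python3 -m jog '[[[0,-0.04,0.002],[0,-0.1,0],-1],[[0,-0.08,0.002],[0,-0.2,0],-1],[[0,-0.12,0.002],[0,-0.3,0],-1],[[0.0,-0.16,0.002],[0,-0.42,0],-1],[[0,-0.2,0.002],[0,-0.5236,0],-1]]';  python3 -m jog '[[[-0.0,-0.0243,0],[0,0,0],-1],[[0.0,-0.0243,0],[0,0,0],-1],[[0.0,-0.0243,0],[0,0,0],-1]]'; python3 - <<'E'
from h import *
st(); im,c=snap("wrist","w2");st(); im,c2=snap("top","t2",(240,180,440,330),4)
n=np.array([-.5,0.004,.866]);s=np.array([554.2,-29.3,78])
print(proj(c,s+54.5*n),proj(c,s),proj(c2,s+54.5*n)); st()
E
```

```text
time: 3.62
tool_pos: [499.1, 194.8, 199.0]
tcp_rot: [117.4, 89.8, 27.5]
ft_force: [0.5, 0.6, -0.4]
finger_gap: 58.4
time: 4.03
tool_pos: [499.3, -7.2, 199.0]
tcp_rot: [89.7, 59.5, -0.2]
ft_force: [-0.0, -0.3, -0.1]
finger_gap: 58.5
time: 4.28
tool_pos: [498.5, -32.2, 198.2]
tcp_rot: [90.0, 59.8, -0.3]
ft_force: [-0.2, 0.5, -0.3]
finger_gap: 58.0
t 4.28 tcp [498.5 -32.2 198.2] rot [90.  59.8 -0.3] F [-0.2  0.5 -0.3] gap 58.0 q [-15. -39. 133.   9.  57.  73.]
t 4.33 tcp [499.1 -31.1 198.6] rot [90.  59.9 -0.1] F [ 0.8  0.3 -0.5] gap 58.1 q [-15. -39. 133.   9.  57.  73.]
[316.97897953 281.75839583] [318.40486698 250.68770839] [341.85243963 257.2615936 ]
t 4.38 tcp [499.4 -30.3 198.5] rot [90.  59.9 -0. ] F [ 0.6 -0.3 -0.7] gap 58.2 q [-15. -39. 133.   9.  57.  73.]
```

View pics/w2.png

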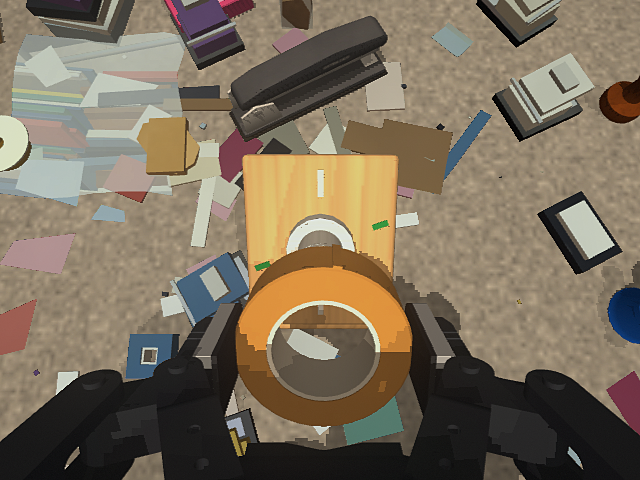

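View pics/t2.png

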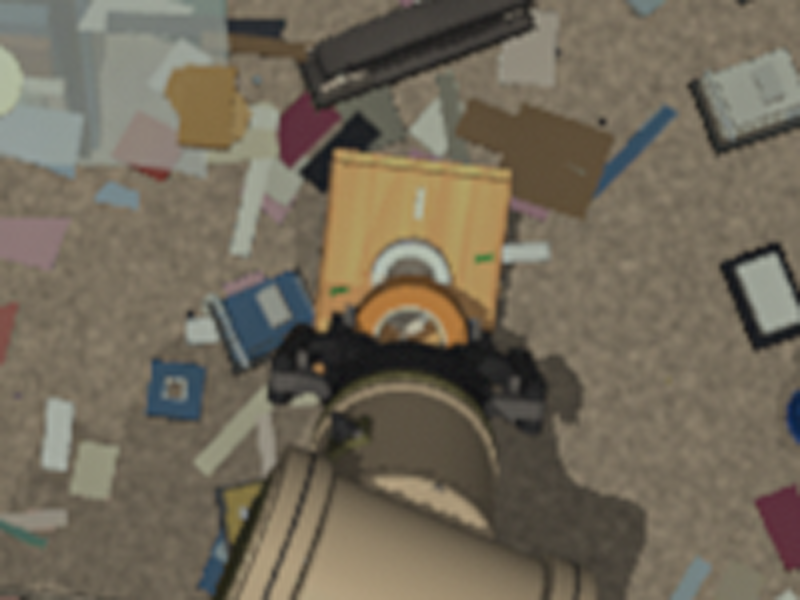

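```bash
python3 -m jog '[[[0.006,0,-0.022],[0,0,0],-1],[[0.0115,0,-0.044],[0,0,0],-1],[[0.0115,0,-0.044],[0,0,0],-1]]'; python3 - <<'E'
from h import *
st(); im,c=snap("wrist","w3");s0=st()
n=np.array([-.5,0.004,.866]);s=np.array([554.2,-29.3,78])
print(proj(c,s+54.5*n),proj(c,s),"along axis",(s0["tool_pos"]-s)@n, s0["tool_pos"]-s-n*((s0["tool_pos"]-s)@n))
E
```

```text
time: 4.63
tool_pos: [508.9, -28.3, 148.5]
tcp_rot: [90.2, 60.4, 0.3]
ft_force: [-1.3, 0.8, -2.2]
finger_gap: 58.7
t 4.63 tcp [508.9 -28.3 148.5] rot [90.2 60.4  0.3] F [-1.3  0.8 -2.2] gap 58.7 q [-14. -33. 134.   9.  50.  72.]
t 4.68 tcp [509.1 -28.5 150.2] rot [90.2 60.3  0.3] F [-0.5 -0.7 -0.7] gap 58.1 q [-14. -33. 134.   9.  50.  72.]
[324.96113875 289.36677771] [325.42538137 248.7132017 ] along axis 85.07992631698477 [-2.5480354   0.49498528 -1.47068753]
```

View pics/w3.png

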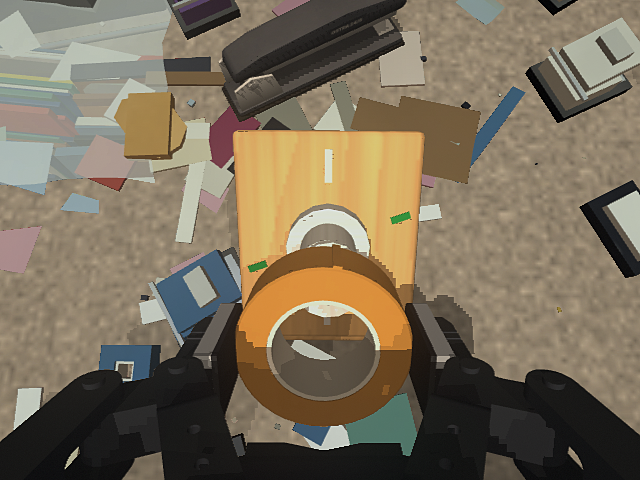

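```bash
python3 - <<'E'
from h import *
s0=st(); im,c=snap("wrist","w4"); 
n=np.array([-.5,0.004,.866]);x=np.array([.866,-.007,.5]);y=np.array([.007,1,0]);s=np.array([554.2,-29.3,78])
hsv=cv2.cvtColor(im,cv2.COLOR_BGR2HSV); m=cv2.inRange(hsv,(45,120,60),(80,255,255)); m[:200]=0;m[290:]=0;m[:,:235]=0;m[:,420:]=0
k=cv2.connectedComponentsWithStats(m); print(k[2][1:],k[3][1:])
dc=s-14.5*n
for a in(-70,110): print(proj(c,dc+43.5*(np.cos(np.radians(a))*x+np.sin(np.radians(a))*y)))
print("W",proj(c,dc+43.5*x))
w=cv2.inRange(hsv,(0,0,190),(180,60,255)); w[:140]=0;w[190:]=0;w[:,:310]=0;w[:,345:]=0
k=cv2.connectedComponentsWithStats(w); print(k[2][1:],k[3][1:]); st()
E
```

```text
t 4.68 tcp [509.1 -28.5 150.2] rot [90.2 60.3  0.3] F [-0.5 -0.7 -0.7] gap 58.1 q [-14. -33. 134.   9.  50.  72.]
[[390 213  20  13 129]
 [248 262  20  11 114]] [[399.57364341 218.82945736]
 [257.35964912 267.07017544]]
[397.51221035 217.79735796]
[255.61279706 265.40128962]
W [326.11813388 166.2610292 ]
[[324 151   8  33 232]] [[327.98275862 167.06896552]]
t 4.73 tcp [509.9 -28.9 152.2] rot [90.1 60.2  0.2] F [-0.5 -0.3  0.2] gap 57.9 q [-14. -33. 134.   9.  50.  72.]
```

```bash
python3 -m jog '[[[0.005,-0.001,-0.0095],[0,0,0],-1],[[0.0125,-0.001,-0.0225],[0,0,0],-1],[[0.02,-0.001,-0.0355],[0,0,0],-1],[[0.0275,-0.001,-0.0485],[0,0,0],-1],[[0.031,-0.001,-0.0545],[0,0,0],-1]]'; python3 -m jog '[[[0.001,0,-0.0017],[0,0,0],-1],[[0.002,0,-0.0035],[0,0,0],-1],[[0.003,0,-0.005],[0,0,0],-1]]'
```

```text
time: 5.15
tool_pos: [542.3, -30.7, 98.8]
tcp_rot: [90.0, 60.0, 0.1]
ft_force: [-0.4, -0.6, -0.4]
finger_gap: 58.1
time: 5.4
tool_pos: [544.9, -31.3, 94.6]
tcp_rot: [90.0, 59.9, 0.0]
ft_force: [-0.2, 0.1, -1.4]
finger_gap: 58.1
```

```bash
python3 -m jog '[[[0.001,0,-0.0017],[0,0,0],-1],[[0.002,0,-0.0035],[0,0,0],-1],[[0.002,0,-0.0035],[0,0,0],-1]]'; python3 -m jog '[[[0.0005,0,-0.0009],[0,0,0],-1],[[0.001,0,-0.0017],[0,0,0],-1],[[0.001,0,-0.0017],[0,0,0],-1]]'
```

```text
time: 5.65
tool_pos: [546.3, -31.5, 90.1]
tcp_rot: [90.0, 60.0, -0.0]
ft_force: [-0.7, -0.2, -1.0]
finger_gap: 57.6
time: 5.9
tool_pos: [547.1, -31.6, 89.0]
tcp_rot: [90.0, 60.0, 0.0]
ft_force: [-17.1, 0.4, 14.3]
finger_gap: 58.4
```

```bash
python3 -m jog '[[[-0.0005,0,0.0009],[0,0,0],-0.2],[[-0.0005,0,0.0009],[0,0,0],0.2],[[-0.0005,0,0.0009],[0,0,0],0.6],[[-0.0005,0,0.0009],[0,0,0],0.8]]';  python3 -m jog '[[[-0.01,0,0.017],[0,0,0],0.9],[[-0.03,0,0.052],[0,0,0],1],[[-0.045,0,0.078],[0,0,0],1],[[-0.05,0,0.087],[0,0,0],1]]';python3 - <<'E'
from h import *
st(); im,c=snap("wrist","w5")
n=np.array([-.5,0.004,.866]);s=np.array([554.2,-30.3,78]); print(proj(c,s),proj(c,s+24*n))
E
```

```text
time: 6.23
tool_pos: [546.8, -31.5, 89.2]
tcp_rot: [90.0, 60.0, -0.0]
ft_force: [0.5, 0.1, -0.0]
finger_gap: 76.8
time: 6.57
tool_pos: [497.3, -31.8, 180.8]
tcp_rot: [89.9, 59.7, -0.1]
ft_force: [1.0, 0.3, 1.0]
finger_gap: 85.6
t 6.57 tcp [497.3 -31.8 180.8] rot [89.9 59.7 -0.1] F [1.  0.3 1. ] gap 85.6 q [-15. -38. 134.   9.  55.  72.]
[320.54186838 243.30933372] [320.10125431 255.45820119]
```

View pics/w5.png

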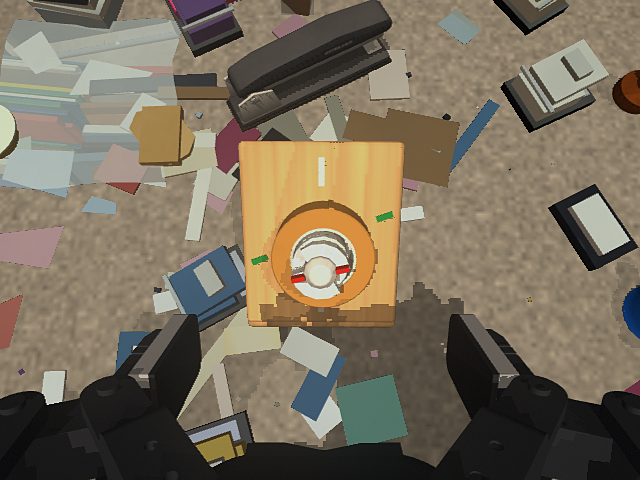

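```bash
python3 -m jog '[[[0.003,-0.035,0.01],[0,0.1,0],1],[[0.006,-0.075,0.01],[0,0.2,0],1],[[0.009,-0.115,0.01],[0,0.32,0],1],[[0.012,-0.155,0.01],[0,0.44,0],1],[[0.015,-0.195,0.01],[0,0.5236,0],1]]'; python3 -m jog '[[[0.003,-0.04,-0.01],[0,0,-0.12],1],[[0.003,-0.06,-0.02],[0,0,-0.12],1],[[0.003,-0.06,-0.02],[0,0,-0.12],0.5]]'; python3 - <<'E'
from h import *
st(); im,c=snap("wrist","w6")
print(proj(c,[514.5,-286.5,64]),proj(c,[514.5,-286.5,0])); st()
E
```

```text
time: 7.03
tool_pos: [511.4, -215.1, 186.0]
tcp_rot: [88.9, 89.6, -1.1]
ft_force: [1.4, 0.7, 1.0]
finger_gap: 85.4
time: 7.28
tool_pos: [512.7, -276.7, 161.6]
tcp_rot: [97.2, 89.7, 0.1]
ft_force: [0.4, -0.4, -0.5]
finger_gap: 75.4
t 7.28 tcp [ 512.7 -276.7  161.6] rot [97.2 89.7  0.1] F [ 0.4 -0.4 -0.5] gap 75.4 q [-34.   7.  94.   0.  79.  64.]
[339.68600507 245.26036175] [336.49177523 219.37176967]
t 7.33 tcp [ 512.8 -274.6  162.6] rot [105.3  89.6   8.3] F [0.1 1.3 0.1] gap 68.6 q [-33.   7.  94.   0.  79.  64.]
```

View pics/w6.png

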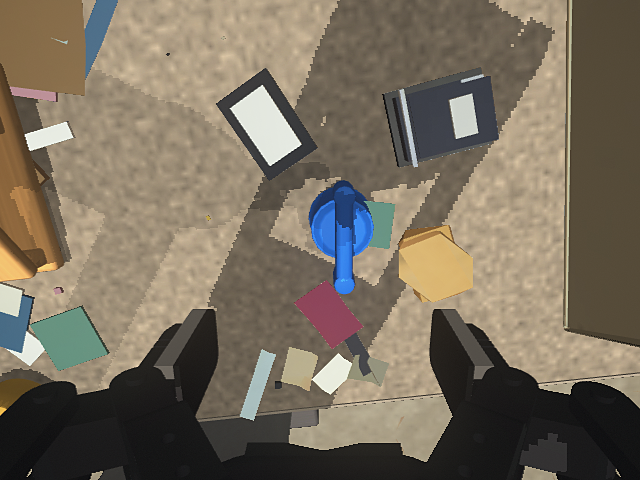

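```bash
python3 - <<'E'
from h import *
vision.snapshot("wrist"); st(); im,c=snap("wrist","w7",(280,150,420,320),4); st()
hsv=cv2.cvtColor(im,cv2.COLOR_BGR2HSV); m=cv2.inRange(hsv,(95,150,40),(125,255,255)); m[:160]=0;m[310:]=0;m[:,:300]=0;m[:,:395]=m[:,:395];m[:,395:]=0
for v in (262,268,274,280,286,292):
    x=np.where(m[v])[0]; print(v,x.min() if len(x) else 0,x.max() if len(x) else 0)
ys=np.where(m.any(1))[0];print(ys.min(),ys.max())
E
```

```text
t 7.38 tcp [ 513.2 -273.4  163.9] rot [101.9  89.5   5. ] F [-0.1  0.2  0.4] gap 64.0 q [-33.   7.  94.   0.  79.  64.]
t 7.43 tcp [ 513.5 -272.7  164.9] rot [96.8 89.5 -0.1] F [0.2 1.1 1.1] gap 64.4 q [-33.   7.  94.   0.  79.  64.]
262 341 357
268 340 357
274 339 357
280 339 358
286 340 358
292 346 352
181 292
```

View pics/w7.png

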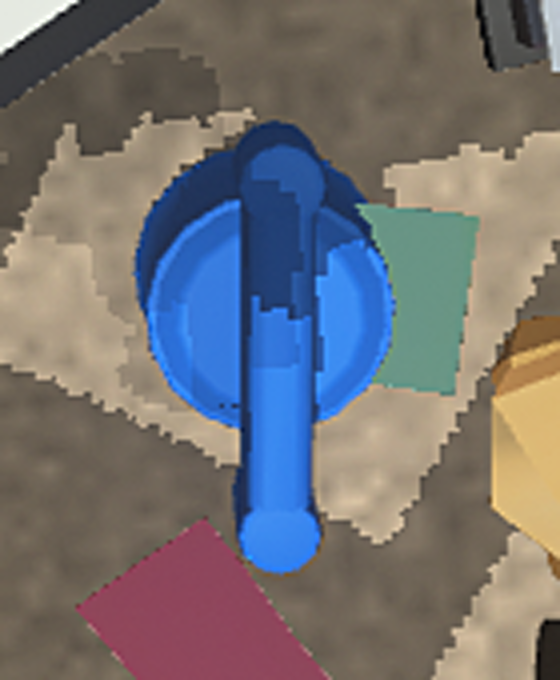

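```bash
python3 - <<'E'
from h import *
s=st();c=cam("wrist")
for z in(62,64):
    a=onz(c,351.2,195.2,z);b=onz(c,349.2,284.7,z);print((a+b)/2,np.degrees(np.arctan2((a-b)[1],(a-b)[0])),np.hypot(*(a-b)[:2]))
M=R.from_euler("xyz",s["tcp_rot"],degrees=True).as_matrix();print(M.round(3), np.degrees(np.arctan2(M[1,2],M[0,2])))
E
```

```text
t 7.43 tcp [ 513.5 -272.7  164.9] rot [96.8 89.5 -0.1] F [0.2 1.1 1.1] gap 64.4 q [-33.   7.  94.   0.  79.  64.]
[ 515.77009563 -288.9318397    62.        ] -6.9872006428078945 54.753581962156794
[ 516.3645744 -288.8719954   64.       ] -6.987200642807857 54.2929462314953
[[ 0.009  0.993 -0.12 ]
 [-0.    -0.12  -0.993]
 [-1.     0.009 -0.001]] -96.88608301964739
```

```bash
python3 -m jog '[[[0.0022,-0.0162,-0.02],[0,0,0],0.2],[[0.0022,-0.0162,-0.05],[0,0,0],0],[[0.0022,-0.0162,-0.08],[0,0,0],0],[[0.0022,-0.0162,-0.08],[0,0,0],0],[[0.0022,-0.0162,-0.08],[0,0,0],0]]' 60;  python3 - <<'E'
from h import *
s=st(); im,c=snap("wrist","w8"); st()
E
```

```text
time: 7.85
tool_pos: [514.9, -287.3, 85.1]
tcp_rot: [103.2, 89.6, 6.4]
ft_force: [0.5, 0.6, 0.2]
finger_gap: 42.5
t 7.85 tcp [ 514.9 -287.3   85.1] rot [103.2  89.6   6.4] F [0.5 0.6 0.2] gap 42.5 q [-34.  13.  96.   0.  71.  62.]
t 7.90 tcp [ 516.4 -288.4   87.4] rot [89.1 89.4 -7.7] F [1.  0.9 0.8] gap 42.9 q [-34.  13.  96.   0.  71.  62.]
```

View pics/w8.png

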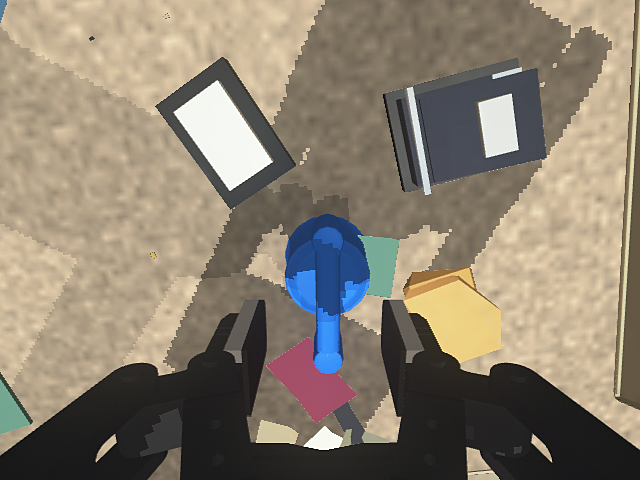

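```bash
python3 -m jog '[[[0,0,-0.02],[0,0,0],0],[[0,0,-0.034],[0,0,0],0],[[0,0,-0.037],[0,0,0],0],[[0,0,-0.037],[0,0,0],-0.5],[[0,0,-0.037],[0,0,0],-1]]' 60;   python3 -m jog '[[[0,0,0],[0,0,0],-1],[[0,0,0],[0,0,0],-1],[[0,0,0],[0,0,0],-1]]' 60; python3 -m jog '[[[0,0,0],[0,0,0],-1],[[0,0,0],[0,0,0],-1]]' 80
```

```text
time: 8.32
tool_pos: [516.4, -289.4, 50.3]
tcp_rot: [87.2, 89.3, -9.6]
ft_force: [-0.0, -0.4, 0.4]
finger_gap: 19.6
time: 8.57
tool_pos: [516.8, -289.8, 50.5]
tcp_rot: [85.1, 89.3, -11.8]
ft_force: [0.1, 0.8, 2.1]
finger_gap: 8.8
time: 8.73
tool_pos: [516.8, -289.8, 50.4]
tcp_rot: [84.9, 89.3, -12.0]
ft_force: [0.0, 0.6, 6.8]
finger_gap: 8.2
```

```bash
python3 - <<'E'
from h import *
s=st(); M=R.from_euler("xyz",s["tcp_rot"],degrees=True); m=M.as_matrix(); print(m.round(3),np.degrees(np.arctan2(m[1,2],m[0,2])))
yw=np.radians(-.4); S=R.from_euler("zy",[0,0]); 
S=(R.from_rotvec([0,0,yw])*R.from_rotvec([0,-np.pi/6,0])).as_matrix()
T=np.column_stack([-S[:,2],-S[:,0]*-1,-S[:,1]]); print(S.round(3),T.round(3),np.linalg.det(T))
E
python3 -m jog '[[[0,0,0.02],[0,0,0],-1],[[0,0,0.055],[0,0,0],-1],[[0,0,0.095],[0,0,0],-1],[[0,0.01,0.13],[0,0,0],-1],[[0,0.04,0.15],[0,0,0.06],-1]]'
```

```text
t 8.73 tcp [ 516.8 -289.8   50.4] rot [ 84.9  89.3 -12. ] F [0.  0.6 6.8] gap 8.2 q [-34.  15.  97.   0.  67.  62.]
[[ 0.012  0.993 -0.12 ]
 [-0.003 -0.12  -0.993]
 [-1.     0.012  0.001]] -96.87200077906952
[[ 0.866  0.007 -0.5  ]
 [-0.006  1.     0.003]
 [ 0.5    0.     0.866]] [[ 0.5    0.866 -0.007]
 [-0.003 -0.006 -1.   ]
 [-0.866  0.5   -0.   ]] 1.0
time: 9.15
tool_pos: [517.0, -252.7, 204.2]
tcp_rot: [74.3, 89.1, -19.4]
ft_force: [1.7, -0.4, 1.1]
finger_gap: 8.3
```

```bash
python3 -m jog '[[[0,0.04,0],[0,0,0.055],-1],[[-0.003,0.08,0],[0,0,0.055],-1],[[-0.006,0.12,0],[0,0,0.055],-1],[[-0.01,0.16,0],[0,0,0.055],-1],[[-0.015,0.19,0],[0,0,0.055],-1]]'; python3 -m jog '[[[-0.003,0.02,0],[0,-0.11,0],-1],[[-0.008,0.034,0],[0,-0.22,0],-1],[[-0.008,0.034,0],[0,-0.33,0],-1],[[-0.008,0.034,0],[0,-0.44,0],-1],[[-0.008,0.034,0],[0,-0.52,0],-1]]'; python3 - <<'E'
from h import *
vision.snapshot("wrist")
s=st(); im,c=snap("wrist","w9"); st(); snap("top","t9",(260,180,430,310),4.5); snap("scene","s9")
M=R.from_euler("xyz",s["tcp_rot"],degrees=True).as_matrix()
S=(R.from_rotvec([0,0,np.radians(-.4)])*R.from_rotvec([0,-np.pi/6,0])).as_matrix()
T=np.column_stack([-S[:,2],S[:,0],-S[:,1]]); print("rotvec to go",R.from_matrix(T@M.T).as_rotvec())
E
```

```text
time: 9.57
tool_pos: [500.2, -56.6, 199.0]
tcp_rot: [93.3, 89.4, 3.0]
ft_force: [0.9, -0.4, -0.6]
finger_gap: 8.1
time: 9.98
tool_pos: [492.5, -24.8, 198.6]
tcp_rot: [90.2, 59.3, -0.0]
ft_force: [-0.7, -0.8, 0.0]
finger_gap: 7.8
t 10.03 tcp [490.  -24.3 194.8] rot [90.3 59.4  0.1] F [-0.9  0.1 -3.3] gap 8.0 q [-14. -41. 135.   9.  57.  73.]
t 10.08 tcp [490.  -24.8 195.6] rot [90.3 59.7  0. ] F [-0.4 -1.1 -1.7] gap 8.5 q [-14. -41. 134.   8.  58.  74.]
rotvec to go [-0.00292553  0.01077852 -0.00363607]
```

View pics/w9.png

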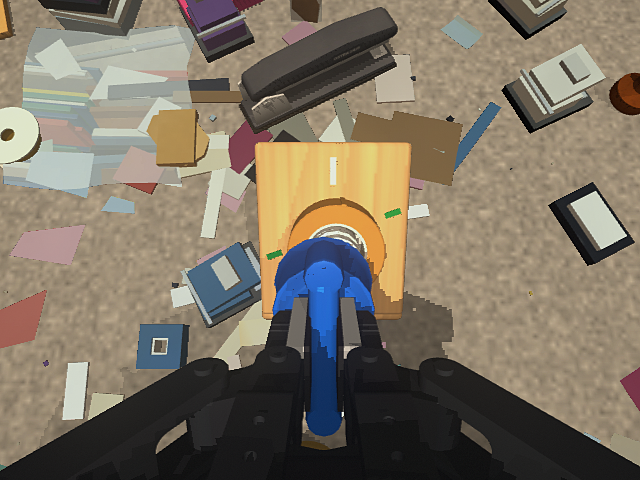

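View pics/s9.png

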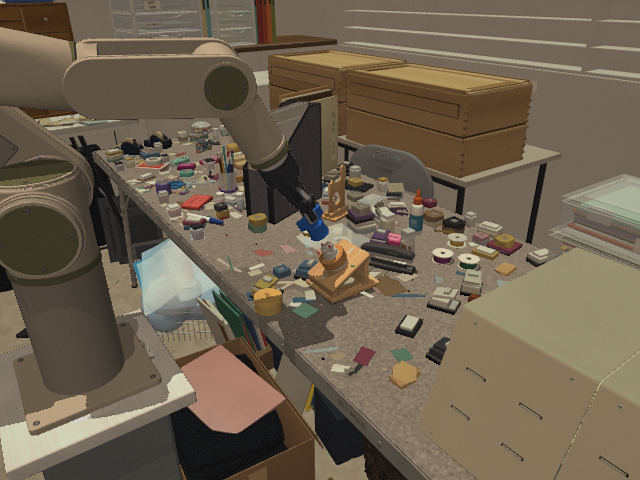

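```bash
python3 - <<'E'
from h import *
vision.snapshot("wrist"); s=st(); c=cam("wrist"); im=vision.snapshot("wrist")[:,:,::-1]; cv2.imwrite("pics/w10.png",cv2.resize(im[150:450,230:430],None,fx=2.5,fy=2.5))
M=R.from_euler("xyz",s["tcp_rot"],degrees=True).as_matrix()
P=s["tool_pos"]-M[:,0]*13.6
for d in(-28,0,28): print(proj(c,P+d*M[:,1]))
hsv=cv2.cvtColor(im,cv2.COLOR_BGR2HSV); 
for nm,m,b in(("green",cv2.inRange(hsv,(45,120,60),(80,255,255)),(240,200,420,275)),("white",cv2.inRange(hsv,(0,0,190),(180,60,255)),(310,140,350,195))):
    q=np.zeros_like(m);x0,y0,x1,y1=b;q[y0:y1,x0:x1]=m[y0:y1,x0:x1];k=cv2.connectedComponentsWithStats(q);print(nm,k[2][1:,4],k[3][1:])
S=(R.from_rotvec([0,0,np.radians(-.4)])*R.from_rotvec([0,-np.pi/6,0])).as_matrix()
seat=np.array([553.8,-30.4,77.8]);dc=seat-14.5*S[:,2]
for a in(-70,110,0):
    a=np.radians(a);print(proj(c,dc+43.5*(np.cos(a)*S[:,0]+np.sin(a)*S[:,1])))
g=s["tool_pos"]-seat; print("tool in spindle",S.T@g)
E
```

```text
t 10.23 tcp [493.6 -25.7 200.6] rot [90.2 59.6 -0.1] F [0.2 0.5 0.3] gap 8.3 q [-14. -40. 133.   8.  58.  74.]
[322.50872329 425.74163181]
[322.57143926 353.90561729]
[322.64206402 273.0107213 ]
green [85 77] [[388.94117647 219.41176471]
 [272.16883117 260.16883117]]
white [228 153] [[330.53508772 144.46929825]
 [329.68627451 178.47712418]]
[388.8902431  219.19645366]
[272.57684766 259.38472037]
[330.31106948 177.73651509]
tool in spindle [  9.22439328   4.27628032 136.46827598]
```

View pics/w10.png

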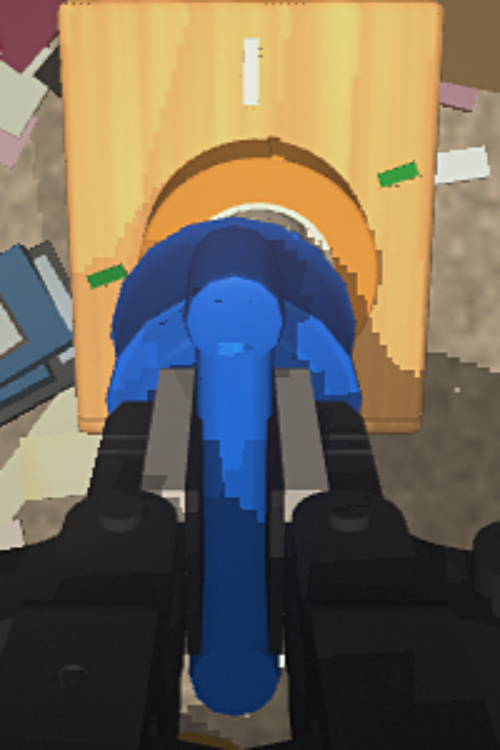

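```bash
python3 -m jog '[[[0.002,-0.0043,-0.012],[-0.003,0.008,-0.003],-1],[[0.004,-0.0043,-0.0254],[-0.003,0.008,-0.003],-1],[[0.004,-0.0043,-0.0254],[-0.003,0.008,-0.003],-1],[[0.004,-0.0043,-0.0254],[-0.003,0.008,-0.003],-1]]'; cat >> h.py <<'E'
S=(R.from_rotvec([0,0,np.radians(-.4)])*R.from_rotvec([0,-np.pi/6,0])).as_matrix()
seat=np.array([553.8,-30.4,77.8])
def sp():
    s=st(); M=R.from_euler("xyz",s["tcp_rot"],degrees=True).as_matrix(); Q=S.T@M
    print("tool in spindle",(S.T@(s["tool_pos"]-seat)).round(2),"wing ang %.1f"%np.degrees(np.arctan2(Q[1,1],Q[0,1])),"tilt %.2f"%np.degrees(np.arccos(min(1,-Q[2,0]))),"F sp",(S.T@s["ft_force"]).round(1),"tq",(S.T@s["wrist_torque"]).round(2),"q6 %.1f"%s["joint_pos"][5])
    return s,M
E
python3 - <<'E'
from h import *
vision.snapshot("wrist"); sp(); im,c=snap("wrist","w11",(230,150,430,450),2.5)
print("deck marks pred",[proj(c,seat-14.5*S[:,2]+43.5*(np.cos(a)*S[:,0]+np.sin(a)*S[:,1])).round(1) for a in np.radians([-70,110,0])])
snap("top","t11",(290,200,390,320),5); snap("scene","s11",(260,180,420,320),5)
E
```

```text
time: 10.62
tool_pos: [497.2, -29.6, 173.6]
tcp_rot: [90.0, 60.2, -0.4]
ft_force: [0.7, 0.9, 0.2]
finger_gap: 8.4
t 10.67 tcp [497.5 -29.7 174.4] rot [89.9 60.1 -0.5] F [-0.3 -0.6 -0.6] gap 8.4 q [-14. -38. 134.   8.  54.  73.]
tool in spindle [ -0.43   0.33 111.83] wing ang 0.0 tilt 0.14 F sp [-0.6 -0.6 -0.4] tq [ 0.04  0.3  -0.05] q6 73.1
deck marks pred [array([388.5, 211.5]), array([260.9, 255.9]), array([323.8, 165.6])]
```

View pics/w11.png

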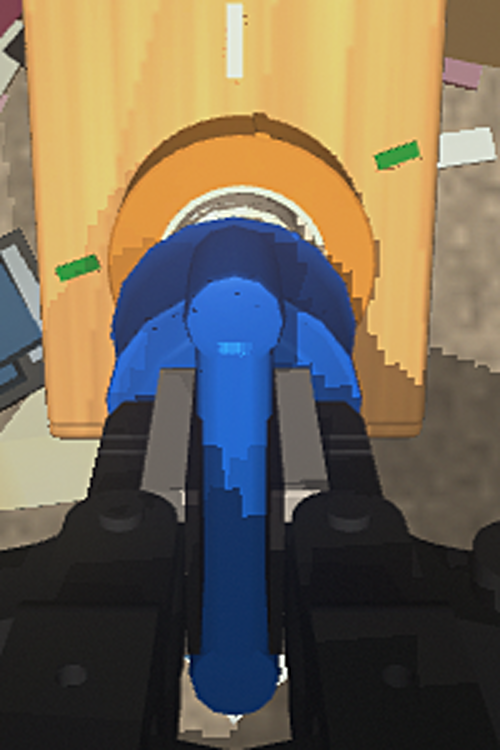

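View pics/s11.png

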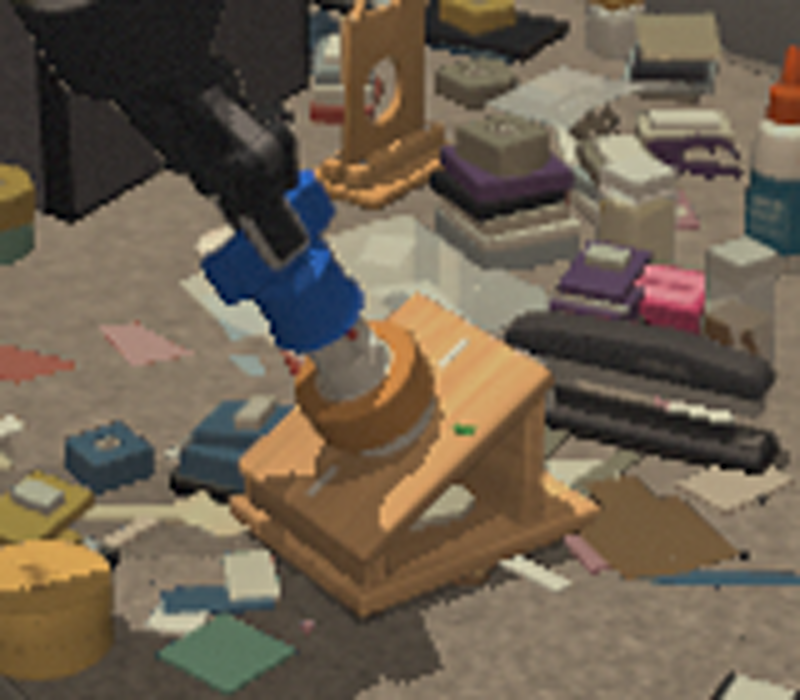

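```bash
python3 -m jog '[[[0.002,0,-0.0035],[0,0,0],-1],[[0.004,0,-0.007],[0,0,0],-1],[[0.006,0,-0.0104],[0,0,0],-1],[[0.0065,0,-0.0113],[0,0,0],-1],[[0.0065,0,-0.0113],[0,0,0],-1]]'; python3 - <<'E'
from h import *
sp(); im,c=snap("wrist","w12",(230,150,430,450),2.5)
E
```

```text
time: 11.23
tool_pos: [503.3, -29.5, 161.9]
tcp_rot: [89.9, 60.1, -0.5]
ft_force: [-0.3, 0.1, 0.1]
finger_gap: 8.3
t 11.23 tcp [503.3 -29.5 161.9] rot [89.9 60.1 -0.5] F [-0.3  0.1  0.1] gap 8.3 q [-14. -35. 134.   8.  52.  73.]
tool in spindle [-1.73  0.53 98.06] wing ang -0.0 tilt 0.12 F sp [-0.2  0.1  0.2] tq [-0.01  0.29 -0.  ] q6 73.0
```

```bash
python3 -m jog '[[[0.0012,-0.0004,-0.0011],[0,0,0],-1],[[0.0022,-0.0004,-0.0022],[0,0,0],-1],[[0.0022,-0.0004,-0.0022],[0,0,0],-1]]'; python3 - <<'E'
from h import *
sp()
E
python3 -m jog '[[[0.0005,0,-0.0009],[0,0,0],-1],[[0.001,0,-0.0017],[0,0,0],-1],[[0.001,0,-0.0017],[0,0,0],-1]]'; python3 - <<'E'
from h import *
sp()
E
```

```text
time: 11.53
tool_pos: [505.8, -30.1, 160.3]
tcp_rot: [89.9, 60.0, -0.5]
ft_force: [-0.3, 0.3, -0.8]
finger_gap: 8.3
t 11.53 tcp [505.8 -30.1 160.3] rot [89.9 60.  -0.5] F [-0.3  0.3 -0.8] gap 8.3 q [-14. -35. 134.   8.  52.  73.]
tool in spindle [-2.800e-01 -1.000e-02  9.546e+01] wing ang -0.0 tilt 0.07 F sp [-0.6  0.3 -0.5] tq [0.05 0.29 0.02] q6 72.9
time: 11.78
tool_pos: [507.0, -30.1, 159.1]
tcp_rot: [89.9, 60.0, -0.5]
ft_force: [-1.2, 0.0, 1.7]
finger_gap: 8.1
t 11.78 tcp [507.  -30.1 159.1] rot [89.9 60.  -0.5] F [-1.2  0.   1.7] gap 8.1 q [-14. -35. 134.   9.  51.  73.]
tool in spindle [ 1.200e-01 -4.000e-02  9.379e+01] wing ang 0.0 tilt 0.06 F sp [-0.1  0.   2.1] tq [-0.06  0.21 -0.03] q6 72.9
```

```bash
python3 -m jog '[[[0.0005,0,-0.0009],[0,0,0],-1],[[0.0005,0,-0.0009],[0,0,0],-1]]'; python3 - <<'E'
from h import *
sp()
E
python3 -m jog '[[[0.0003,0,-0.0005],[0,0,0],-1],[[0.0003,0,-0.0005],[0,0,0],-1]]'; python3 - <<'E'
from h import *
sp(); snap("wrist","w13",(230,150,430,450),2.5);snap("scene","s13",(260,180,420,320),5)
E
```

```text
time: 11.95
tool_pos: [507.5, -30.1, 158.9]
tcp_rot: [89.9, 60.0, -0.5]
ft_force: [-11.5, 1.1, 10.6]
finger_gap: 8.1
t 11.95 tcp [507.5 -30.1 158.9] rot [89.9 60.  -0.5] F [-11.5   1.1  10.6] gap 8.1 q [-14. -34. 134.   8.  51.  73.]
tool in spindle [ 4.100e-01 -4.000e-02  9.341e+01] wing ang 0.0 tilt 0.07 F sp [-4.7  1.  14.9] tq [0.05 1.15 0.03] q6 72.9
time: 12.12
tool_pos: [507.6, -30.1, 158.8]
tcp_rot: [89.9, 60.0, -0.5]
ft_force: [-19.1, 1.0, 16.5]
finger_gap: 8.4
t 12.12 tcp [507.6 -30.1 158.8] rot [89.9 60.  -0.5] F [-19.1   1.   16.5] gap 8.4 q [-14. -34. 134.   8.  51.  73.]
tool in spindle [ 5.200e-01 -4.000e-02  9.322e+01] wing ang 0.0 tilt 0.07 F sp [-8.3  0.8 23.8] tq [ 0.15  1.71 -0.02] q6 72.9
```

View pics/s13.png

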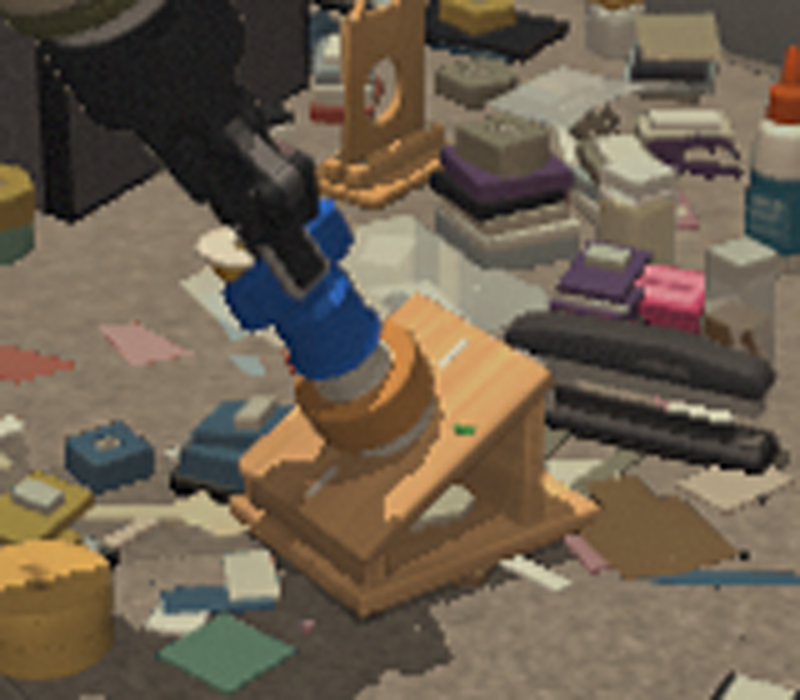

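```bash
python3 -m jog '[[[-0.0008,0,0.0005],[0,0,0],-1],[[-0.0008,0,0.0005],[0,0,0],-1]]'; python3 - <<'E'
from h import *
sp()
E
python3 -m jog '[[[0,0,0],[-0.05,0,0.0866],-1],[[0,0,0],[-0.1,0.001,0.1732],-1],[[0,0,0],[-0.15,0.001,0.26],-1],[[0,0,0],[-0.2,0.001,0.3464],-1],[[0,0,0],[-0.25,0.0015,0.433],-1]]'; python3 - <<'E'
from h import *
sp()
E
```

```text
time: 12.38
tool_pos: [507.1, -30.1, 158.9]
tcp_rot: [89.9, 60.0, -0.5]
ft_force: [-5.9, -0.2, 7.6]
finger_gap: 8.4
t 12.38 tcp [507.1 -30.1 158.9] rot [89.9 60.  -0.5] F [-5.9 -0.2  7.6] gap 8.4 q [-14. -35. 134.   9.  51.  73.]
tool in spindle [ 1.400e-01 -6.000e-02  9.357e+01] wing ang 0.0 tilt 0.07 F sp [-1.3 -0.3  9.6] tq [0.14 0.5  0.01] q6 72.9
time: 12.8
tool_pos: [507.7, -30.4, 159.4]
tcp_rot: [60.9, 59.8, -0.6]
ft_force: [-1.4, 0.9, 4.7]
finger_gap: 8.3
t 12.80 tcp [507.7 -30.4 159.4] rot [60.9 59.8 -0.6] F [-1.4  0.9  4.7] gap 8.3 q [-14. -35. 134.   9.  51.  44.]
tool in spindle [ 0.9  -0.33 93.66] wing ang 28.9 tilt 0.20 F sp [1.1 0.9 4.8] tq [ 0.09 -0.14 -0.1 ] q6 44.0
```

```bash
python3 -m jog '[[[0,0,0],[-0.05,0,0.0866],-1],[[0,0,0],[-0.1,0.001,0.1732],-1],[[0,0,0],[-0.1,0.001,0.1732],-1]]'; python3 - <<'E'
from h import *
sp()
E
python3 -m jog '[[[0,0,0],[-0.05,0,0.0866],-1],[[0,0,0],[-0.1,0.001,0.1732],-1],[[0,0,0],[-0.15,0.001,0.26],-1],[[0,0,0],[-0.2,0.001,0.3464],-1],[[0,0,0],[-0.25,0.0015,0.433],-1]]'; python3 - <<'E'
from h import *
sp()
E
```

```text
time: 13.05
tool_pos: [507.7, -30.1, 159.2]
tcp_rot: [49.5, 59.9, -0.6]
ft_force: [-2.5, 1.4, 6.3]
finger_gap: 8.0
t 13.05 tcp [507.7 -30.1 159.2] rot [49.5 59.9 -0.6] F [-2.5  1.4  6.3] gap 8.0 q [-14. -35. 134.   9.  51.  33.]
tool in spindle [ 7.70e-01 -5.00e-02  9.36e+01] wing ang 40.4 tilt 0.16 F sp [0.9 1.4 6.7] tq [ 0.3  -0.11  0.03] q6 32.5
time: 13.47
tool_pos: [507.2, -29.5, 158.3]
tcp_rot: [21.1, 59.9, -0.4]
ft_force: [3.5, 3.7, 0.2]
finger_gap: 8.3
t 13.47 tcp [507.2 -29.5 158.3] rot [21.1 59.9 -0.4] F [3.5 3.7 0.2] gap 8.3 q [-14. -35. 134.   9.  51.   4.]
tool in spindle [-0.16  0.6  92.99] wing ang 68.9 tilt 0.11 F sp [ 3.2  3.8 -1.6] tq [ 0.82 -0.27 -0.06] q6 4.0
```

```bash
python3 -m jog '[[[0.001,0,-0.0017],[0,0,0],-1],[[0.002,0,-0.0035],[0,0,0],-1],[[0.002,0,-0.0035],[0,0,0],-1]]'; python3 - <<'E'
from h import *
sp()
E
```

```text
time: 13.72
tool_pos: [509.1, -29.4, 154.2]
tcp_rot: [21.6, 59.9, -0.4]
ft_force: [3.3, 5.8, -0.3]
finger_gap: 8.4
t 13.72 tcp [509.1 -29.4 154.2] rot [21.6 59.9 -0.4] F [ 3.3  5.8 -0.3] gap 8.4 q [-14. -34. 134.   9.  50.   4.]
tool in spindle [-0.53  0.65 88.51] wing ang 68.4 tilt 0.08 F sp [ 2.6  5.8 -1.9] tq [ 1.18 -0.46 -0.05] q6 4.4
```

Sinking freely. I'll continue with a slight shift in +y to relieve the side force.

```bash
python3 -m jog '[[[0.001,0.0004,-0.0017],[0,0,0],-1],[[0.002,0.0004,-0.0034],[0,0,0],-1],[[0.0022,0.0004,-0.0039],[0,0,0],-1],[[0.0022,0.0004,-0.0039],[0,0,0],-1]]'; python3 - <<'E'
from h import *
sp()
E
python3 -m jog '[[[0.0005,0,-0.0009],[0,0,0],-1],[[0.001,0,-0.0017],[0,0,0],-1],[[0.001,0,-0.0017],[0,0,0],-1]]'; python3 - <<'E'
from h import *
sp()
E
```

```text
time: 14.05
tool_pos: [511.2, -29.3, 150.4]
tcp_rot: [21.3, 59.9, -0.5]
ft_force: [3.1, 5.9, 0.9]
finger_gap: 8.0
t 14.05 tcp [511.2 -29.3 150.4] rot [21.3 59.9 -0.5] F [3.1 5.9 0.9] gap 8.0 q [-14. -33. 134.   9.  50.   4.]
tool in spindle [-0.59  0.77 84.18] wing ang 68.6 tilt 0.07 F sp [ 3.   6.  -0.8] tq [ 1.13 -0.41  0.02] q6 4.3
time: 14.3
tool_pos: [512.2, -29.4, 149.1]
tcp_rot: [21.3, 59.9, -0.5]
ft_force: [-2.7, 4.6, 6.2]
finger_gap: 8.4
t 14.30 tcp [512.2 -29.4 149.1] rot [21.3 59.9 -0.5] F [-2.7  4.6  6.2] gap 8.4 q [-14. -33. 134.   9.  49.   4.]
tool in spindle [-0.41  0.71 82.57] wing ang 68.6 tilt 0.06 F sp [0.7 4.6 6.7] tq [ 1.12  0.12 -0.01] q6 4.3
```

```bash
python3 -m jog '[[[-0.0004,0.0002,0.0007],[0.02,0,-0.035],-1],[[-0.0004,0.0002,0.0007],[0.07,0,-0.121],-1],[[-0.0004,0.0002,0.0007],[0.12,-0.001,-0.208],-1],[[-0.0004,0.0002,0.0007],[0.17,-0.001,-0.294],-1],[[-0.0004,0.0002,0.0007],[0.22,-0.001,-0.381],-1]]'; python3 - <<'E'
from h import *
sp()
E
```

```text
time: 14.72
tool_pos: [511.9, -29.2, 149.6]
tcp_rot: [46.8, 60.0, -0.5]
ft_force: [3.3, 4.5, 1.2]
finger_gap: 8.3
t 14.72 tcp [511.9 -29.2 149.6] rot [46.8 60.  -0.5] F [3.3 4.5 1.2] gap 8.3 q [-14. -33. 134.   9.  50.  30.]
tool in spindle [-0.37  0.96 83.16] wing ang 43.2 tilt 0.05 F sp [ 3.4  4.6 -0.5] tq [ 1.09 -0.5   0.07] q6 29.8
```

```bash
python3 -m jog '[[[0.00016,0.0001,-0.00028],[0.05,0,-0.0866],-1],[[0.00032,0.0001,-0.00056],[0.1,-0.001,-0.1732],-1],[[0.00048,0.0001,-0.00084],[0.15,-0.001,-0.26],-1],[[0.00064,0.0001,-0.00112],[0.2,-0.001,-0.3464],-1],[[0.0008,0.0001,-0.0014],[0.25,-0.0015,-0.433],-1]]'; python3 - <<'E'
from h import *
sp()
E
python3 -m jog '[[[0.00016,0,-0.00028],[0.05,0,-0.0866],-1],[[0.00032,0,-0.00056],[0.1,-0.001,-0.1732],-1],[[0.00048,0,-0.00084],[0.15,-0.001,-0.26],-1],[[0.00064,0,-0.00112],[0.2,-0.001,-0.3464],-1],[[0.0008,0,-0.0014],[0.25,-0.0015,-0.433],-1]]'; python3 - <<'E'
from h import *
sp()
E
```

```text
time: 15.13
tool_pos: [513.0, -29.5, 148.7]
tcp_rot: [75.4, 60.0, -0.5]
ft_force: [3.6, 2.9, 2.0]
finger_gap: 8.4
t 15.13 tcp [513.  -29.5 148.7] rot [75.4 60.  -0.5] F [3.6 2.9 2. ] gap 8.4 q [-14. -32. 134.   9.  49.  58.]
tool in spindle [ 0.1   0.63 81.76] wing ang 14.5 tilt 0.07 F sp [ 4.2  2.9 -0.1] tq [ 0.62 -0.57  0.04] q6 58.5
time: 15.55
tool_pos: [514.0, -30.0, 147.4]
tcp_rot: [104.0, 60.0, -0.6]
ft_force: [2.4, -1.7, 1.6]
finger_gap: 8.3
t 15.55 tcp [514.  -30.  147.4] rot [104.   60.   -0.6] F [ 2.4 -1.7  1.6] gap 8.3 q [-14. -32. 134.   9.  49.  87.]
tool in spindle [ 0.31  0.12 80.23] wing ang -14.1 tilt 0.09 F sp [ 2.9 -1.7  0.2] tq [-0.11 -0.47  0.04] q6 87.0
```

```bash
python3 -m jog '[[[0.00016,0,-0.00028],[0.05,0,-0.0866],-1],[[0.00032,0,-0.00056],[0.1,-0.001,-0.1732],-1],[[0.00048,0,-0.00084],[0.15,-0.001,-0.26],-1],[[0.00064,0,-0.00112],[0.2,-0.001,-0.3464],-1],[[0.0008,0,-0.0014],[0.25,-0.0015,-0.433],-1]]'; python3 - <<'E'
from h import *
sp()
E
python3 -m jog '[[[0.00016,0,-0.00028],[0.05,0,-0.0866],-1],[[0.00032,0,-0.00056],[0.1,-0.001,-0.1732],-1],[[0.00048,0,-0.00084],[0.15,-0.001,-0.26],-1],[[0.00064,0,-0.00112],[0.19,-0.001,-0.329],-1],[[0.00064,0,-0.00112],[0.2,-0.001,-0.3464],-1]]'; python3 - <<'E'
from h import *
sp()
E
```

```text
time: 15.97
tool_pos: [514.6, -30.5, 146.0]
tcp_rot: [132.6, 60.0, -0.6]
ft_force: [2.0, -2.8, 1.4]
finger_gap: 8.0
t 15.97 tcp [514.6 -30.5 146. ] rot [132.6  60.   -0.6] F [ 2.  -2.8  1.4] gap 8.0 q [-14. -32. 134.   9.  49. 116.]
tool in spindle [ 0.17 -0.37 78.6 ] wing ang -42.8 tilt 0.09 F sp [ 2.4 -2.8  0.2] tq [-0.56 -0.34  0.03] q6 115.6
time: 16.38
tool_pos: [515.1, -30.7, 144.7]
tcp_rot: [155.5, 60.0, -0.5]
ft_force: [2.7, -4.7, 1.7]
finger_gap: 8.1
t 16.38 tcp [515.1 -30.7 144.7] rot [155.5  60.   -0.5] F [ 2.7 -4.7  1.7] gap 8.1 q [-14. -32. 134.   9.  49. 138.]
tool in spindle [-5.000e-02 -5.200e-01  7.722e+01] wing ang -65.6 tilt 0.06 F sp [ 3.2 -4.6  0.1] tq [-1.   -0.41  0.07] q6 138.3
```

Now the last ~4–5° slowly, watching the torque about the axis.

```bash
python3 -m jog '[[[0.0001,0,-0.0002],[0.02,0,-0.0346],-1],[[0.0001,0,-0.0002],[0.035,0,-0.0606],-1],[[0.0001,0,-0.0002],[0.035,0,-0.0606],-1]]'; python3 - <<'E'
from h import *
sp()
E
python3 -m jog '[[[0.0001,0,-0.0002],[0.01,0,-0.0173],-1],[[0.0001,0,-0.0002],[0.015,0,-0.026],-1],[[0.0001,0,-0.0002],[0.015,0,-0.026],-1]]'; python3 - <<'E'
from h import *
sp()
E
```

```text
time: 16.63
tool_pos: [515.1, -30.7, 144.5]
tcp_rot: [159.3, 60.0, -0.5]
ft_force: [-0.2, -5.2, 3.1]
finger_gap: 8.1
t 16.63 tcp [515.1 -30.7 144.5] rot [159.3  60.   -0.5] F [-0.2 -5.2  3.1] gap 8.1 q [-14. -32. 134.   9.  49. 142.]
tool in spindle [-0.13 -0.55 77.12] wing ang -69.4 tilt 0.07 F sp [ 1.4 -5.2  2.7] tq [-1.12 -0.2   0.09] q6 142.1
time: 16.88
tool_pos: [515.2, -30.7, 144.5]
tcp_rot: [160.9, 60.0, -0.5]
ft_force: [-2.8, -5.3, 5.0]
finger_gap: 8.3
t 16.88 tcp [515.2 -30.7 144.5] rot [160.9  60.   -0.5] F [-2.8 -5.3  5. ] gap 8.3 q [-14. -31. 134.   9.  49. 144.]
tool in spindle [-7.000e-02 -5.300e-01  7.705e+01] wing ang -71.0 tilt 0.07 F sp [ 0.1 -5.3  5.7] tq [-1.09  0.1   0.22] q6 143.7
```

```bash
python3 -m jog '[[[0,0,0],[0,0,0],-0.6],[[0,0,0],[0,0,0],-0.2],[[0,0,0],[0,0,0],0.2],[[0,0,0],[0,0,0],0.5],[[0,0,0],[0,0,0],0.5]]';  python3 -m jog '[[[-0.01,0,0.017],[0,0,0],0.5],[[-0.02,0,0.035],[0,0,0],0.5],[[-0.025,0,0.06],[0,0,0],0.5],[[-0.025,0,0.09],[0,0,0],0.5],[[-0.025,0,0.12],[0,0,0],0.5]]'; python3 - <<'E'
from h import *
sp(); snap("wrist","w14"); im,c=snap("top","t14",(290,200,390,320),5); snap("scene","s14",(260,180,420,320),5)
for a in(-70,110): print(proj(c,seat+85*S[:,2]+28*(np.cos(np.radians(a))*S[:,0]+np.sin(np.radians(a))*S[:,1])))
E
```

```text
time: 17.3
tool_pos: [514.5, -29.2, 143.3]
tcp_rot: [161.2, 60.2, -0.2]
ft_force: [0.0, -0.7, 0.8]
finger_gap: 63.6
time: 17.72
tool_pos: [489.0, -29.2, 264.3]
tcp_rot: [161.2, 60.2, -0.2]
ft_force: [1.4, -0.5, 1.2]
finger_gap: 64.3
t 17.72 tcp [489.  -29.2 264.3] rot [161.2  60.2  -0.2] F [ 1.4 -0.5  1.2] gap 64.3 q [-15. -42. 128.   8.  66. 145.]
tool in spindle [ 37.12   0.79 193.9 ] wing ang -71.0 tilt 0.18 F sp [ 1.8 -0.5  0.4] tq [-0.07  0.14 -0.01] q6 145.4
[354.51708663 259.1040454 ]
[329.61330289 264.50560895]
```

View pics/w14.png

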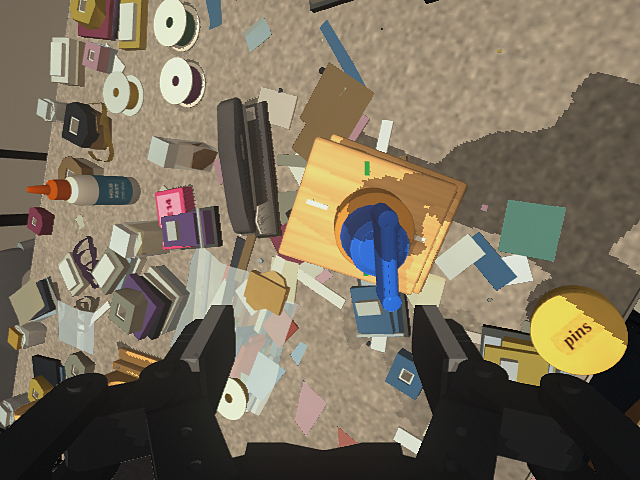

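View pics/s14.png

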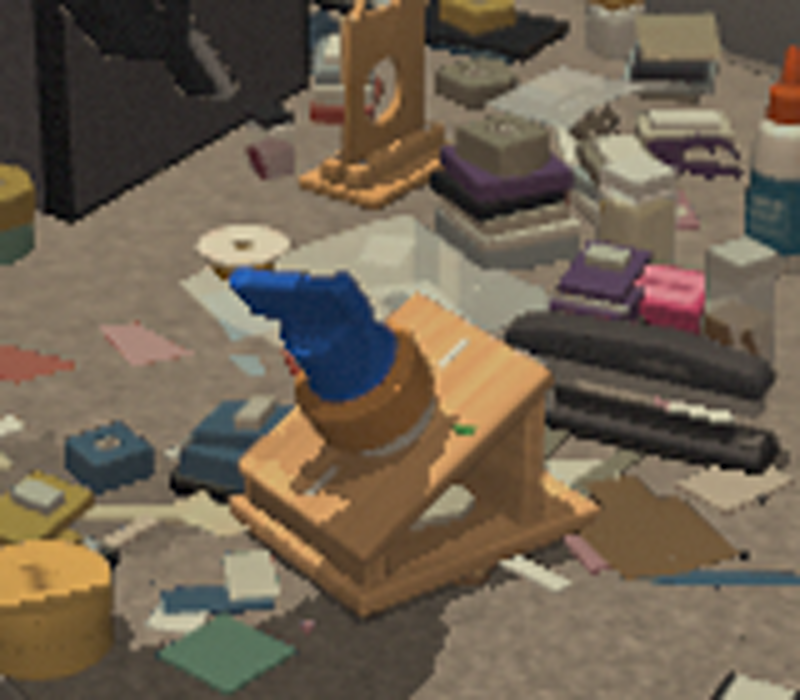

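The wrist view shows the blade running from (384,210) to (392,303), pointing at the green mark at (367,168). The hub sits right on the roll and the jaws are clear. I'll check the wing angle, and that nothing is moving, before handing in.

```bash
python3 - <<'E'
from h import *
vision.snapshot("wrist"); st(); c=cam("wrist"); im=vision.snapshot("wrist")[:,:,::-1].copy(); cv2.imwrite("pics/w15.png",cv2.resize(im[120:330,270:480],None,fx=2.8,fy=2.8))
def onax(u,v,h):
    o,d=ray(c,u,v); n=S[:,2]; p=o+d*(((seat+h*n-o)@n)/(d@n)); return S.T@(p-seat)
hsv=cv2.cvtColor(im,cv2.COLOR_BGR2HSV); m=cv2.inRange(hsv,(100,150,40),(125,255,255))
ys,xs=np.where(m[185:325,335:420]); 
for h in(78,83): print([onax(u,v,h).round(1) for u,v in((384.5,212),(391,300))])
E
```

```text
t 17.92 tcp [490.2 -29.4 264.9] rot [161.1  60.   -0.3] F [ 0.  -0.   0.2] gap 64.1 q [-15. -42. 128.   8.  65. 145.]
[array([  9.6, -27.4,  78. ]), array([-15.7,  25.4,  78. ])]
[array([ 10.7, -28.3,  83. ]), array([-14.1,  23.5,  83. ])]
```

View pics/w15.png

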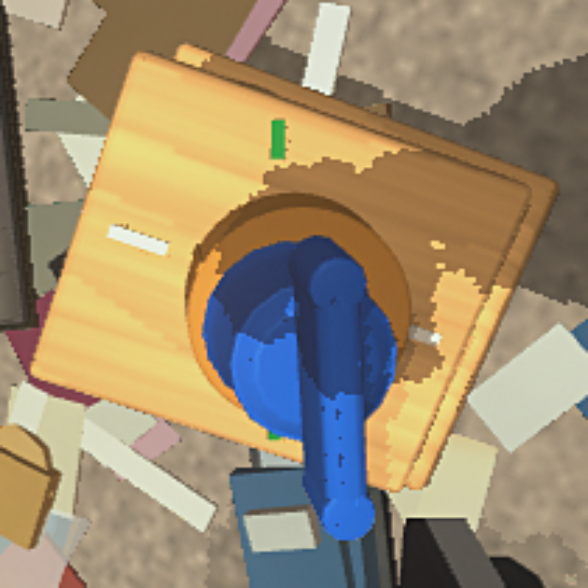

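```bash
python3 - <<'E'
from h import *
c=cam("wrist")
def onax(u,v,h):
    o,d=ray(c,u,v); n=S[:,2]; p=o+d*(((seat+h*n-o)@n)/(d@n)); return S.T@(p-seat)
for h in(81,84,88):
    a,b=onax(390.2,220.5,h),onax(394.1,304.4,h); e=a-b; print(h,a.round(1),b.round(1),np.degrees(np.arctan2(e[1],e[0])),np.hypot(*e[:2]))
E
```

```text
81 [  3.6 -24.2  81. ] [-19.2  26.3  81. ] -65.72462611757135 55.3421008513285
84 [  4.3 -24.7  84. ] [-18.2  25.1  84. ] -65.72462611757135 54.66462938764934
88 [  5.2 -25.5  88. ] [-16.9  23.5  88. ] -65.7246261175713 53.76133410274377
```

```bash
python3 - <<'E'
from h import *
c=cam("wrist")
def onax(u,v,h):
    o,d=ray(c,u,v); n=S[:,2]; p=o+d*(((seat+h*n-o)@n)/(d@n)); return (S.T@(p-seat)).round(1)
print("green",onax(369.1,169.5,-14.5),"exp 14.9,-40.9"); print("white up",onax(270+138/2.8,120+240/2.8,-14.5),"exp 43.5,0")
print("white low",onax(270+425/2.8,120+335/2.8,-14.5),"exp -43.5(outer part),0")
t=cam("top"); o=t
im=cv2.imread("pics/t14_raw.png"); cv2.imwrite("pics/t14z.png",cv2.resize(im[225:290,310:375],None,fx=9,fy=9,interpolation=cv2.INTER_CUBIC))
E
```

```text
green [ 12.5 -40.3 -14.5] exp 14.9,-40.9
white up [ 40.7   0.8 -14.5] exp 43.5,0
white low [-50.6   0.2 -14.5] exp -43.5(outer part),0
```

View pics/t14z.png

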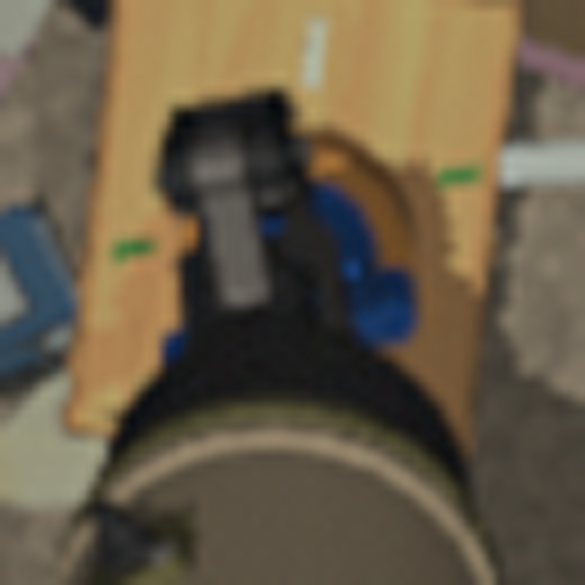

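```bash
python3 -m jog '[[[0,0.04,0.01],[0,0,0],0.5],[[0,0.08,0.01],[0,0,0],0.5],[[0,0.12,0.01],[0,0,0],0.5],[[0,0.16,0.01],[0,0,0],0.5],[[0,0.2,0.01],[0,0,0],0.5]]'; python3 - <<'E'
from h import *
st(); im,c=snap("top","t15",(300,215,385,290),8)
for h in(83,):
  for a in(-70,-65,-55): print(a,[proj(c,seat+h*S[:,2]+e*28*(np.cos(np.radians(a))*S[:,0]+np.sin(np.radians(a))*S[:,1])).round(1) for e in(1,-1)])
E
```

```text
time: 18.38
tool_pos: [485.7, 40.2, 266.9]
tcp_rot: [164.7, 59.8, 5.9]
ft_force: [0.0, -0.7, -0.1]
finger_gap: 64.4
t 18.38 tcp [485.7  40.2 266.9] rot [164.7  59.8   5.9] F [ 0.  -0.7 -0.1] gap 64.4 q [ -5. -43. 128.   6.  66. 152.]
-70 [array([354.5, 258.8]), array([329.7, 264.2])]
-65 [array([354.2, 257.8]), array([330. , 265.2])]
-55 [array([353.3, 255.8]), array([330.8, 267.2])]
```

View pics/t15.png

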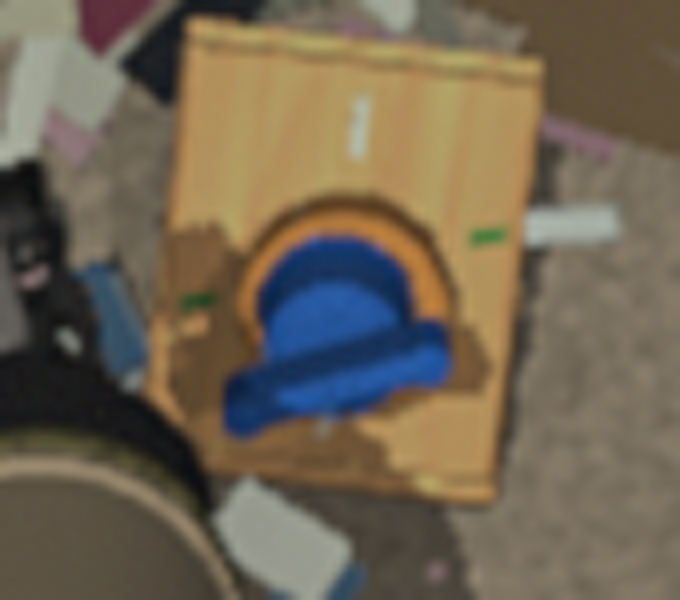

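```bash
python3 - <<'E'
from h import *
s=st(); print(s["qd"].round(2),s["joint_pos"].round(2))
from bench import order
print(order.hand_in())
E
```

```text
t 18.43 tcp [485.7  40.  266.9] rot [164.7  59.8   5.8] F [ 0.3  0.1 -0.5] gap 64.2 q [ -6. -43. 128.   6.  66. 152.]
[-0.74  0.06 -0.59 -0.54  0.33 -0.02] [ -5.51 -43.26 128.1    6.23  65.6  152.26]
the job is handed in; nothing more can be done
None
```

I finished the job and handed it in at 18.4 s; the system gave no verdict.

**What I did**
- **Roll:** I gripped the brown roll across its outside, tilted it 30° and lowered it onto the spindle until about 21 N of contact showed it was on its seat.
- **Setting the nut:** I set it on the spindle in line with the white marks. It met the thread tops (about 24 N, eased to about 10 N).
- **Turning:** I turned it back to about 69° and lowered it about 11 mm into the gap. I then turned it forward while letting it sink, until the tool read -71° and the turning resistance rose. Then I let go and backed off.

**Last checks**
- **Roll and nut:** The pictures show the roll on its seat and the nut's hub down close to it, with the wings near the green marks.
- **Robot:** The gripper was clear and measured no force.
- **Tin, spool and stamp:** I never went near them, but I did not measure their positions again at the end.

**What disagreed**
- **Wing angle:** After release the pictures put the wings at about -66° to -67°, against -71° from the tool just before. Either reading is well past the required 54°. The gap could be measuring error or slight play.
- **Nut lean:** The wrist picture suggested the nut leans by about 3° (limit about 8.6°). That camera was off by about 2.5 mm or more at that pose, so the figure is rough.
- **Last joint:** When I backed away, the arm's last joint ended at 152.26°, almost at its 152.29° limit. That also cut the retreat short.

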